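Fetch the marker lamp from the back of the stock bin

TASK

Get the long marker lamp out from the back of the grey stock bin: first stand the carton and the filter that are in front of it on the black rubber mat, then lay the lamp flat in the steel issue tray, and only then put the carton and the filter back in the bin, each upright in exactly the spot where it stood at the start (to about a centimetre). Keep the carton and the filter from falling over, and do not disturb the tape roll, the screwdriver and the bottle around the work.

Things in the scene. Friction and masses are not known exactly. Their poses are not given: they have to be found in the camera images.
- lamp_mid (a point): Wanted: an oblong marker lamp, black base, white lens on top; 130 long (its y), 40 wide (x), 34 high (mm; base 22, lens above 118 x 34), lying flat, about 0.18 kg. Point: its centre, 17 mm up; z up. It lies at the back of the bin, 40 mm from the back wall, 10 mm behind carton and filter, ends 18 mm from the side walls: grip it across its width near its middle.
- carton_mid (a point): A plain brown rigid cardboard carton, 50 x 50, 110 high (mm), standing upright in the front part of the bin, on its left or right, about 0.16 kg. Point: its centre, 55 mm up. z up, x and y square to its sides (nearly along the bin's at the start). In the bin grip it in its upper half, fingers closing along the bin's x: the lamp behind and the front wall are low.
- filter_mid (a point): A white oil filter, an upright cylinder with domed top and a small flat nut on it, 52 diameter, 100 high (mm; straight sides up to 88), about 0.30 kg. Point: its centre, 50 mm up; z up. It stands in the front of the bin beside the carton, centres about 78 mm apart along the bin's y. In the bin grip it in its upper half, fingers closing along the bin's x.
- bin: The grey open stock bin, fixed, with a blank yellow card on its front. Outside 166 (x) by 174 (y) mm, walls 4 mm thick, floor 4 mm above the table; back wall 50 high, sides 44, front 34 (from the table). Origin: centre of its underside, on the table. x points from its front (card, robot side) to its back, z up.
- mat: The side area: a flat black ribbed rubber mat, fixed on the table, 240 (x) by 130 (y) mm, 4 mm thick. Origin: centre of its underside; z up. It lies on one side of the bin, the steel tray on the other; which is where changes.
- tray: The issue tray: a shallow open steel tray, fixed on the table, outside 200 (x) by 150 (y) mm, walls 4 mm thick and 22 high, floor 4 mm thick. Origin: centre of its underside; z up. The lamp fits lying along x in its middle.
- tape: Bystander: a roll of tan packing tape, a ring 90 outside diameter, 45 high (mm), lying on the table. Origin: centre of its underside.
- driver: Bystander: a screwdriver lying on the table. Origin: centre of its underside, x along it towards the tip.
- spray: Bystander: an upright aluminium bottle, 52 diameter, 150 high (mm), beyond the bin. Origin: centre of its underside.
Mind the look-alikes: they are no part of the job. What is shaped like the part that bears lamp_mid but blue is not meant. Leave any yellow look-alike of the part that bears carton_mid alone.

How it is judged:
By the outcome, as a careful person would: the job done as asked, in the order asked, and still so for the second after the job is handed in, with the robot touching nothing.
It also fails if it takes over 120 s, if anything falls off the work surface, if the arm or the gripper's body presses on something with over 40 N, if the wrist force passes 120 N, or if a joint passes its speed limit or range.

ROBOT

A 7-joint arm with a two-finger parallel gripper is mounted at the origin on the work surface. World frame = base frame: x ahead of the robot, y to its left, z up, the work surface at z = 0. Lengths are in m, angles in rad, forces in N, time in s.
With the tool pointing down it reaches from about 0.425 to 0.875 m from the base axis. Payload 4.7 kg.
Tool frame: the origin (TCP) lies midway between the tips of the shut fingers; the grasp point (between the pads) lies 19 mm behind it; x points along the fingers, y is the direction in which the jaws open and shut, and the axes are right-handed (so a half turn about x gives the same grasp; the last joint's range is limited). The gripper opens to 87 mm and grips with 3 to 60 N. Pads are 19 mm wide; open, the fingers measure 117 mm over their backs; the gripper's body (75 mm by 190 mm) begins 51 mm behind the grasp point.
Start: joints at [-1.296, 0.321, -0.07, 1.45, 0.023, 1.371, -0.057], TCP at [0.168, 0.628, 0.223] pointing down, gripper open.
Joint ranges: [-2.86, 2.86], [-0.3, 2.09], [-1.38, 1.24], [0.06, 2.45], [-1.56, 4.7], [0.09, 2.05], [-2.69, 2.69]. Speed limits (rad/s): [2.57, 2.57, 3.14, 3.14, 3.14, 3.14, 3.14].

INTERFACE

Orientations are given as a rotation vector (axis times angle).
In Python, from bench import ctrl gives the robot as it stands. The module is installed in compiled form; this text tells all that it offers.
- The arm moves only by the shell command python3 -m jog 'ROWS' [FORCE]. ROWS is JSON, a list of rows, each an object with "rot": the turn, a rotation vector about the tool's x, y, z in units of 5 degrees (1.0 is 5 degrees), a list of three; "travel": the shift along the tool's x, y, z in units of 0.3 m (1.0 is 0.3 m), a list of three; "jaw": the closure, from -1 (fully open) to 1 (shut), so that 0 is half open. In form: [{"rot": [ax, ay, az], "travel": [tx, ty, tz], "jaw": jaw}, ...]. A call has 1 to 8 rows; each row shifts and turns the commanded pose from where the row before left it, along the tool's axes as they then stand; what a row does not reach is not made up. A row lasts 1/10 s, in which the tool goes at most 50 mm and 8.59 degrees, less where a joint would pass 70% of its speed; a pose out of reach is approached as far as the arm can. A call with a number of a shift or a turn outside -1 to 1 is refused whole. A call with a gripper value outside its range is refused whole. The fingers move at their own pace and stop on an object; FORCE is the grip in N (left out, the last holds). Time passes only in rows, so rows that do not move let the fingers close. It gives the time, the measured TCP pose, the force and the opening at its end, in the units of the state.
- ctrl.get_state(): the state, without advancing time (a new reading comes with each control period).
- ctrl.get_image(name): name is "side" or "top" or "wrist"; returns the picture (480x640x3 uint8, red, green, blue); there is no depth.
- ctrl.camera_model(name): a dict with "mtx" (3x3 intrinsics, pixels), "extrinsics" (4x4, takes a point from world to camera coordinates); the wrist camera has in their place "hand_eye" (4x4, takes a point from camera to tool coordinates, whose origin is the TCP and whose axes are the tool frame's). Camera axes: x right, y up, looking along -z (the intrinsics and any distortion apply to the point x, -y, -z); pixel columns grow to the right and rows downward; lengths in m; the calibration is good to about 2 mm. A picture is of the moment at which its call begins: read the wrist's pose just before it. camera_model takes no time and is no camera call.
- ctrl.close_job(): hands the job in, once; it reports no verdict.
The state is a dict: "time": time; "joint_positions": joint angles; "qd": joint speeds; "joint_torque": joint torques, N m; "position": TCP position; "tool_rot": TCP orientation; "ft_force": force on the tool from outside, world axes, zero at the start; "torque": the same for the moment, N m; "grip_width": opening from 0.0 (shut) to 1.0 (fully open).
Only numpy, scipy, OpenCV 4.12 (cv2) and the standard library are available. Lean on these libraries where they do the work, as an engineer would, in place of code of your own. Each camera call takes 0.05 s, during which the arm holds its last target.

## Working session

There is one attempt and no reset: what is moved stays moved. The work goes in short steps, Python scripts to look and compute and a shell command to move; the robot and the scene stay as the last step left them, time stands still between calls to the robot, and variables do not carry over. Pictures are saved under pics/ and viewed, and the job is handed in when it is done.

```bash
mkdir -p pics; ls; cat > h.py <<'E'
from bench import ctrl
import numpy as np, cv2
from scipy.spatial.transform import Rotation as R
def snap(n,f):
    s=ctrl.get_state(); im=ctrl.get_image(n); cv2.imwrite('pics/'+f+'.png',im[:,:,::-1]); return s,im
def ray(n,u,v,s=None):
    m=ctrl.camera_model(n); K=np.array(m['mtx']); 
    p=np.array([[[u,v]]],float)
    d=m.get('dist',m.get('distortion'))
    q=cv2.undistortPoints(p,K,None if d is None else np.array(d))[0,0]
    c=np.array([q[0],-q[1],-1.])
    if n=='wrist':
        H=np.array(m['hand_eye']); Rw=R.from_rotvec(s['tool_rot']).as_matrix()
        T=np.eye(4);T[:3,:3]=Rw;T[:3,3]=s['position'];T=T@H
    else: T=np.linalg.inv(np.array(m['extrinsics']))
    return T[:3,3],T[:3,:3]@c
def onz(n,u,v,z,s=None):
    o,d=ray(n,u,v,s); return o+d*(z-o[2])/d[2]
def proj(n,P,s=None):
    m=ctrl.camera_model(n);K=np.array(m['mtx'])
    if n=='wrist':
        H=np.array(m['hand_eye']);T=np.eye(4);T[:3,:3]=R.from_rotvec(s['tool_rot']).as_matrix();T[:3,3]=s['position'];E=np.linalg.inv(T@H)
    else:E=np.array(m['extrinsics'])
    c=E[:3,:3]@np.array(P)+E[:3,3]; c=np.array([c[0],-c[1],-c[2]]); q=K@c; return q[:2]/q[2]
E
python3 - <<'E'
from h import *
for n in('side','top','wrist'):
    m=ctrl.camera_model(n);print(n,m.keys(),{k:np.round(v,3).tolist() for k,v in m.items() if not isinstance(v,str)})
    snap(n,n+'0')
s=ctrl.get_state();print(s); print(R.from_rotvec(s['tool_rot']).as_matrix().round(3))
E
```

```text
pics
side dict_keys(['mtx', 'extrinsics']) {'mtx': [[540.381, 0.0, 330.008], [0.0, 540.381, 245.405], [0.0, 0.0, 1.0]], 'extrinsics': [[0.991, -0.133, -0.013, -0.585], [0.108, 0.733, 0.672, -0.112], [-0.08, -0.667, 0.741, -1.013], [0.0, 0.0, 0.0, 1.0]]}
top dict_keys(['mtx', 'extrinsics']) {'mtx': [[599.064, 0.0, 319.574], [0.0, 599.064, 242.808], [0.0, 0.0, 1.0]], 'extrinsics': [[-0.024, -1.0, 0.015, 0.014], [0.994, -0.022, 0.111, -0.565], [-0.111, 0.018, 0.994, -1.08], [0.0, 0.0, 0.0, 1.0]]}
wrist dict_keys(['mtx', 'hand_eye']) {'mtx': [[343.483, 0.0, 324.068], [0.0, 343.483, 242.154], [0.0, 0.0, 1.0]], 'hand_eye': [[-0.0, 0.247, -0.969, -0.163], [1.0, 0.0, -0.0, 0.0], [0.0, -0.969, -0.247, -0.068], [0.0, 0.0, 0.0, 1.0]]}
{'time': 0.15, 'joint_positions': array([-1.29590996,  0.32163602, -0.07009698,  1.45139619,  0.02260527,
        1.3708097 , -0.05693389]), 'qd': array([ 6.00919993e-04, -3.21389533e-05,  1.17185618e-03, -4.71459681e-03,
       -5.96066717e-04, -3.67115049e-04, -1.31705529e-04]), 'joint_torque': array([-1.28790152e-04, -4.91795468e+01, -4.04586364e-01, -3.12875533e+01,
       -6.39470480e-02,  4.05280560e-02,  1.29332602e-04]), 'position': array([0.16752676, 0.62760265, 0.221723  ]), 'tool_rot': array([ 0.20356809,  1.56118639, -0.20586517]), 'ft_force': array([-0.55028354, -0.76757883, -0.23000535]), 'torque': array([ 0.01057529,  0.02091474, -0.05602953]), 'grip_width': 1.0028882987795384}
[[-0.     0.258  0.966]
 [-0.001  0.966 -0.258]
 [-1.    -0.001  0.   ]]
```

View pics/side0.png

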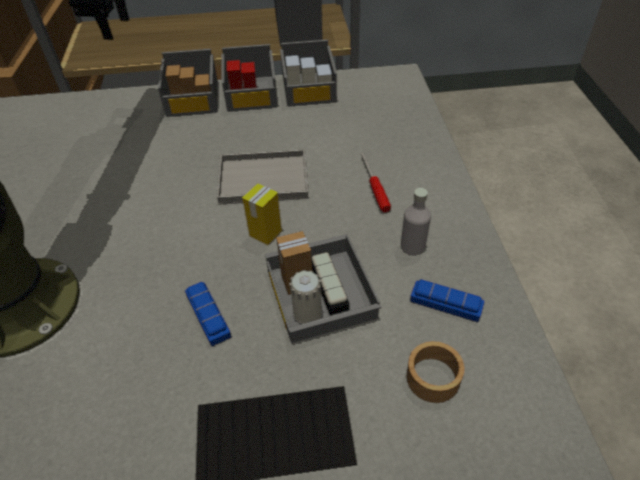

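View pics/top0.png

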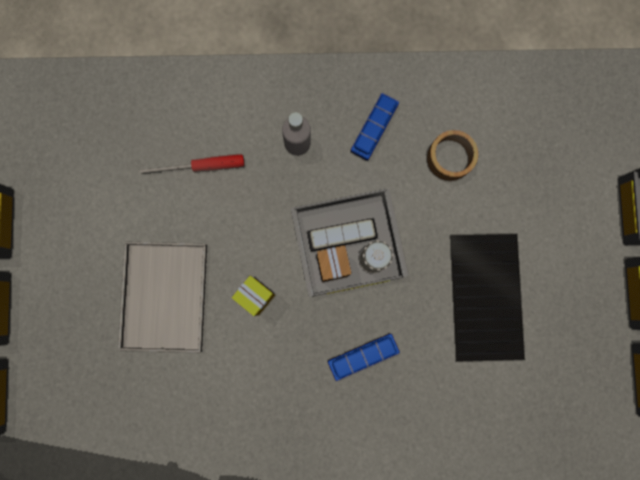

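View pics/wrist0.png

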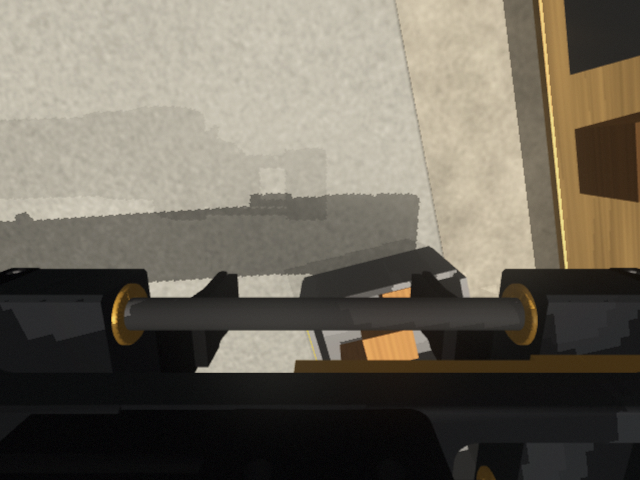

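Side/top views: wanted lamp (white lens) at top px (342,234); the blue look-alikes are at (375,126) and (364,357). The brown carton is at (334,263), with a yellow look-alike at (253,296). The filter is at (377,256). The mat is on the right (487,297), the tray on the left (164,297). I'll check the choice in a close crop.

```bash
python3 - <<'E'
from h import *
t=cv2.imread('pics/top0.png'); s=cv2.imread('pics/side0.png')
a=cv2.resize(t[185:305,280:420],None,fx=4.2,fy=4.2,interpolation=cv2.INTER_CUBIC)
cv2.imwrite('pics/c1.png',a)
b=cv2.resize(s[225:345,255:390],None,fx=4.5,fy=4.5,interpolation=cv2.INTER_CUBIC); cv2.imwrite('pics/c2.png',b)
# mat, tray by colour
hsv=cv2.cvtColor(t,cv2.COLOR_BGR2HSV)
def box(mask,z,n):
    cs=cv2.findContours(mask.astype(np.uint8),cv2.RETR_EXTERNAL,cv2.CHAIN_APPROX_NONE)[0]
    for c in sorted(cs,key=cv2.contourArea)[::-1][:2]:
        r=cv2.minAreaRect(c); bp=cv2.boxPoints(r)
        w=np.array([onz('top',*p,z) for p in bp])
        print(n,np.round(r[0],1),cv2.contourArea(c),'ctr',w.mean(0).round(4),'sides',np.linalg.norm(w[1]-w[0]).round(3),np.linalg.norm(w[2]-w[1]).round(3),'corners',w[:,:2].round(3).tolist())
m=(hsv[:,:,2]<45); m[:200]=0;m[400:]=0;m[:,:420]=0;m[:,560:]=0; box(m,.004,'mat')
print(t[300,160],t[300,230],t[263,322],t[234,340])
m=(t[:,:,2].astype(int)-t[:,:,0]>18); m2=m.copy(); m2[:,:110]=0;m2[:,230:]=0;m2[:230]=0;m2[365:]=0; box(m2,.004,'trayfloor')
m3=(hsv[:,:,1]>110)&(hsv[:,:,0]>5)&(hsv[:,:,0]<22); m3[:230]=0;m3[290:]=0;m3[:,:310]=0;m3[:,360:]=0; box(m3,.114,'carton')
m4=(t.min(2)>140); m4[:210]=0;m4[255:]=0;m4[:,:300]=0;m4[:,385:]=0; box(m4,.038,'lamp')
m5=(hsv[:,:,0]>20)&(hsv[:,:,0]<35)&(hsv[:,:,1]>150);m5[:,:200]=0;m5[:,300:]=0;box(m5,.11,'yellow')
m6=(hsv[:,:,0]>100)&(hsv[:,:,0]<130)&(hsv[:,:,1]>150);box(m6,.034,'blue')
E
```

```text
mat [486.9 297.4] 8182.5 ctr [ 0.4586 -0.3134  0.004 ] sides 0.13 0.238 corners [[0.576, -0.249], [0.579, -0.379], [0.341, -0.376], [0.339, -0.249]]
[125 135 143] [103 111 115] [ 65 104 143] [157 154 148]
trayfloor [185.3 282. ] 4.5 ctr [0.4994 0.2548 0.004 ] sides 0.005 0.007 corners [[0.5, 0.259], [0.503, 0.256], [0.499, 0.25], [0.495, 0.253]]
trayfloor [196. 311.] 3.5 ctr [0.4448 0.2348 0.004 ] sides 0.009 0.005 corners [[0.441, 0.239], [0.45, 0.236], [0.448, 0.231], [0.44, 0.233]]
carton [323.9 264.7] 270.0 ctr [ 0.5179 -0.004   0.114 ] sides 0.017 0.053 corners [[0.542, 0.009], [0.546, -0.008], [0.494, -0.017], [0.49, -0.0]]
carton [343.2 260.3] 230.0 ctr [ 0.5247 -0.0374  0.114 ] sides 0.015 0.053 corners [[0.549, -0.025], [0.552, -0.04], [0.5, -0.05], [0.497, -0.035]]
lamp [334.4 234.9] 174.0 ctr [ 0.5783 -0.0267  0.038 ] sides 0.026 0.026 corners [[0.589, -0.012], [0.594, -0.037], [0.568, -0.042], [0.563, -0.016]]
lamp [350.4 231.8] 171.0 ctr [ 0.5834 -0.0564  0.038 ] sides 0.026 0.026 corners [[0.594, -0.041], [0.598, -0.067], [0.573, -0.071], [0.568, -0.046]]
yellow [259.3 288.4] 269.5 ctr [0.4803 0.1071 0.11  ] sides 0.017 0.053 corners [[0.491, 0.133], [0.504, 0.122], [0.47, 0.082], [0.457, 0.093]]
yellow [246.5 303.9] 230.5 ctr [0.4545 0.1291 0.11  ] sides 0.017 0.053 corners [[0.464, 0.155], [0.477, 0.145], [0.445, 0.103], [0.432, 0.113]]
blue [363.  356.3] 1135.5 ctr [ 0.3558 -0.073   0.034 ] sides 0.125 0.038 corners [[0.35, -0.008], [0.397, -0.124], [0.361, -0.138], [0.315, -0.022]]
blue [367.1 139.8] 557.0 ctr [ 0.7586 -0.0936  0.034 ] sides 0.068 0.036 corners [[0.738, -0.061], [0.797, -0.095], [0.779, -0.126], [0.72, -0.092]]
```

View pics/c1.png

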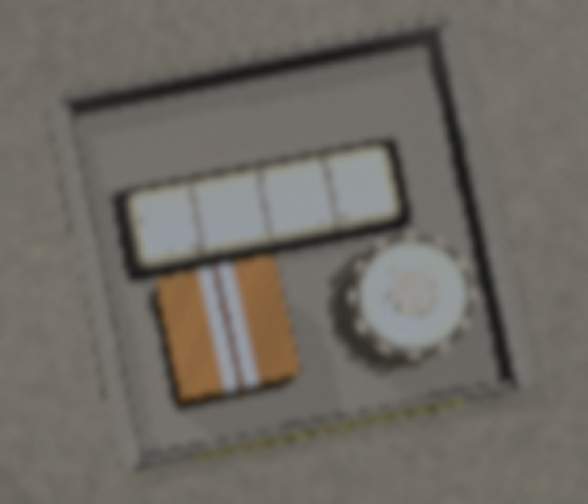

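View pics/c2.png

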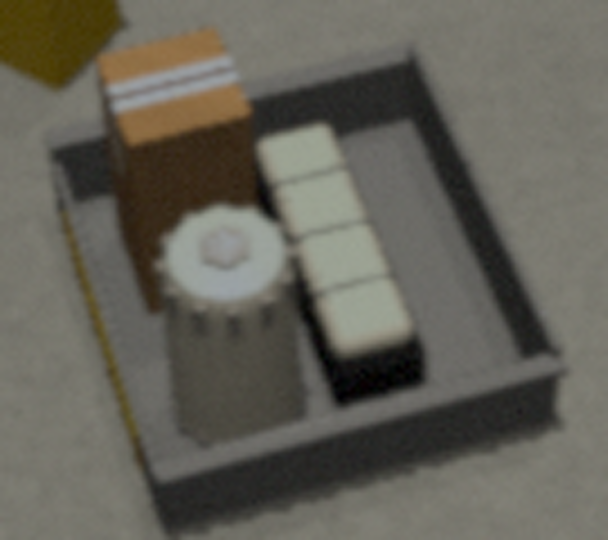

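The crops confirm it: the lamp with white lens and black base is at top px (342,234), the brown carton in front-left at (334,263), and the filter front-right at (377,256). Now I'll measure them precisely.

```bash
python3 - <<'E'
from h import *
t=cv2.imread('pics/top0.png'); sd=cv2.imread('pics/side0.png')
hsv=cv2.cvtColor(t,cv2.COLOR_BGR2HSV)
def rect(n,img,mask,z,name,k=7):
    mask=cv2.morphologyEx(mask.astype(np.uint8),cv2.MORPH_CLOSE,np.ones((k,k)))
    c=max(cv2.findContours(mask,cv2.RETR_EXTERNAL,cv2.CHAIN_APPROX_NONE)[0],key=cv2.contourArea)
    w=np.array([onz(n,*p[0],z)[:2] for p in c])
    r=cv2.minAreaRect((w*1000).astype(np.float32)); print(name,n,'px',np.round(cv2.minAreaRect(c)[0],1),np.round(r,1) if 0 else [np.round(x,1).tolist() for x in r])
def reg(shape,u0,u1,v0,v1):
    m=np.zeros(shape[:2],bool);m[v0:v1,u0:u1]=1;return m
m=(hsv[:,:,1]>110)&(hsv[:,:,0]>5)&(hsv[:,:,0]<22)&reg(t.shape,310,360,240,290); rect('top',t,m,.114,'carton',9)
m=(t.min(2)>110)&reg(t.shape,300,385,210,248); m[244:,360:]=0; rect('top',t,m,.038,'lamp')
h2=cv2.cvtColor(sd,cv2.COLOR_BGR2HSV)
m=(sd.min(2)>105)&reg(sd.shape,310,350,250,308); rect('side',sd,m,.038,'lamp')
# bin corners (crop c1 px ->)
for nm,(u,v),z in [('BL',(68,98),.047),('BR',(440,32),.047),('FR',(517,385),.036),('FL',(140,465),.036)]:
    print(nm,onz('top',280+u/4.2,185+v/4.2,z).round(4))
# filter: nut top centre crop c1 (412,292)/c2(225,247); disc top c1 (412,297)
def tri(a,b):
    o1,d1=ray('top',*a);o2,d2=ray('side',*b)
    A=np.c_[d1,-d2];x=np.linalg.lstsq(A,o2-o1,rcond=None)[0];p,q=o1+d1*x[0],o2+d2*x[1];return ((p+q)/2).round(4),np.linalg.norm(p-q).round(4)
print('nut',tri((280+412/4.2,185+292/4.2),(255+225/4.5,225+245/4.5)), onz('top',280+412/4.2,185+293/4.2,.104))
print('disc88', onz('top',280+412/4.2,185+298/4.2,.092))
print('cart c top',tri((280+228/4.2,185+330/4.2),(255+175/4.5,225+85/4.5)))
# tray outer rim corners
a=cv2.resize(t[230:365,110:220],None,fx=4.4,fy=4.4,interpolation=cv2.INTER_CUBIC);cv2.imwrite('pics/c3.png',a)
E
```

```text
carton top px [323.9 264.7] [[517.9, -4.0], [52.9, 17.4], 10.7]
lamp top px [347.3 232.8] [[581.7, -50.6], [44.1, 134.2], 1.4]
lamp side px [322.4 279.9] [[568.9, -47.3], [58.6, 115.8], 9.7]
BL [0.628  0.0427 0.047 ]
BR [ 0.6539 -0.1216  0.047 ]
FR [ 0.4983 -0.1512  0.036 ]
FL [0.4673 0.0147 0.036 ]
nut (array([ 0.5347, -0.0987,  0.1036]), np.float64(0.001)) [ 0.53378476 -0.09865644  0.104     ]
disc88 [ 0.53275884 -0.09997193  0.092     ]
cart c top (array([ 0.5217, -0.0219,  0.1112]), np.float64(0.004))
```

View pics/c3.png

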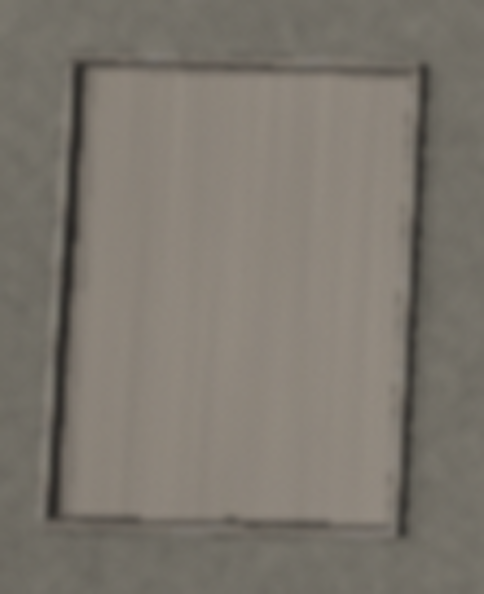

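Measured: carton (0.521,-0.021), filter (0.534,-0.0995), lamp (0.581,-0.051), bin (0.562,-0.054) at yaw about 10°, and mat (0.459,-0.313). All agree with the given sizes (filter–carton 80 mm, lamp 19 mm behind the bin centre). I'll take the filter first because its path to the mat is clear. First move is an arc towards the bin.

```bash
cat >> h.py <<'E'
def to(x,y,z,yaw):
    s=ctrl.get_state(); M=R.from_rotvec(s['tool_rot']).as_matrix(); p=np.array(s['position'])
    c,n=np.cos(np.radians(yaw)),np.sin(np.radians(yaw))
    G=np.array([[0,c,n],[0,n,-c],[-1,0,0]])
    r=R.from_matrix(M.T@G).as_rotvec(degrees=True)/5
    d=np.array([x,y,z])-p
    print('t',round(s['time'],2),'pos',p.round(4),'jawyaw',np.degrees(np.arctan2(M[1,1],M[0,1])).round(2),'F',np.round(s['ft_force'],1),'grip',round(s['grip_width'],3))
    print('travel(now axes)',(M.T@d/.3).round(4),'travel(goal axes)',(G.T@d/.3).round(4),'rot',r.round(3),'q',np.round(s['joint_positions'],2))
E
python3 -m jog '[{"rot":[1,0,0],"travel":[0,0,0.08],"jaw":-1},{"rot":[1,0,0],"travel":[0,0,0.14],"jaw":-1},{"rot":[1,0,0],"travel":[0,0,0.16],"jaw":-1},{"rot":[1,0,0],"travel":[0,0,0.16],"jaw":-1},{"rot":[1,0,0],"travel":[0,0,0.16],"jaw":-1},{"rot":[1,0,0],"travel":[0,0,0.16],"jaw":-1},{"rot":[1,0,0],"travel":[0,0,0.16],"jaw":-1},{"rot":[1,0,0],"travel":[0,0,0.16],"jaw":-1}]'
python3 -c "from h import *;to(.534,-.0995,.22,10)"
```

```text
time: 0.95
position: [0.4578, 0.4328, 0.2221]
tool_rot: [0.75, 1.437, -0.751]
ft_force: [0.5, -0.1, -0.1]
grip_width: 1.0
t 0.95 pos [0.4578 0.4328 0.2221] jawyaw 34.84 F [ 0.5 -0.1 -0.1] grip 1.0
travel(now axes) [ 0.0075 -0.8053  1.6014] travel(goal axes) [ 0.007  -0.0579  1.7915] rot [4.969e+00 3.000e-03 2.000e-03] q [-0.96  0.28  0.19  1.51 -0.05  1.36 -0.15]
```

```bash
python3 -m jog '[{"rot":[1,0,0],"travel":[0,-0.05,0.15],"jaw":-1},{"rot":[1,0,0],"travel":[0,-0.05,0.15],"jaw":-1},{"rot":[1,0,0],"travel":[0,-0.03,0.16],"jaw":-1},{"rot":[1,0,0],"travel":[0,-0.02,0.16],"jaw":-1},{"rot":[1,0,0],"travel":[0,0,0.16],"jaw":-1},{"rot":[0,0,0],"travel":[0,0,0.16],"jaw":-1},{"rot":[0,0,0],"travel":[0,0,0.16],"jaw":-1},{"rot":[0,0,0],"travel":[0,0,0.16],"jaw":-1}]'
python3 -c "from h import *;to(.534,-.0995,.18,10)"
```

```text
time: 1.75
position: [0.54, 0.058, 0.2225]
tool_rot: [1.079, 1.287, -1.078]
ft_force: [1.5, -0.2, 1.0]
grip_width: 0.999
t 1.75 pos [0.54   0.058  0.2225] jawyaw 10.07 F [ 1.5 -0.2  1. ] grip 0.999
travel(now axes) [ 0.1415 -0.1116  0.5134] travel(goal axes) [ 0.1417 -0.1109  0.5135] rot [ 0.014 -0.005 -0.001] q [-0.61  0.09  0.49  1.73 -0.04  1.33  0.06]
```

```bash
python3 -m jog '[{"rot":[0,0,0],"travel":[0,-0.03,0.13],"jaw":-1},{"rot":[0,0,0],"travel":[0.04,-0.03,0.13],"jaw":-1},{"rot":[0,0,0],"travel":[0.05,-0.03,0.13],"jaw":-1},{"rot":[0,0,0],"travel":[0.04,-0.02,0.12],"jaw":-1},{"rot":[0,0,0],"travel":[0,0,0],"jaw":-1},{"rot":[0,0,0],"travel":[0,0,0],"jaw":-1}]'
python3 - <<'E'
from h import *
to(.534,-.0995,.061,10)
s,_=snap('wrist','w1');snap('side','s1');snap('top','t1')
for P in[(.534,-.0995,.104),(.521,-.021,.114),(.581,-.051,.038)]: print(proj('wrist',P,s).round(0))
E
```

```text
time: 2.35
position: [0.5339, -0.0972, 0.1831]
tool_rot: [1.081, 1.287, -1.081]
ft_force: [1.1, -0.1, -0.3]
grip_width: 0.999
t 2.35 pos [ 0.5339 -0.0972  0.1831] jawyaw 9.92 F [ 1.1 -0.1 -0.3] grip 0.999
travel(now axes) [ 0.4071 -0.0007  0.0076] travel(goal axes) [ 0.4071 -0.0011  0.0074] rot [-0.016 -0.006  0.009] q [-0.43  0.12  0.61  1.79 -0.08  1.25  0.37]
[324. 253.]
[325. 139.]
[385. 190.]
```

View pics/w1.png

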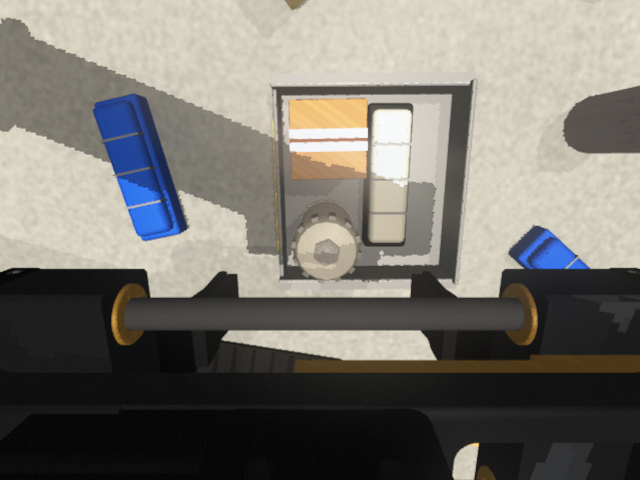

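View pics/s1.png

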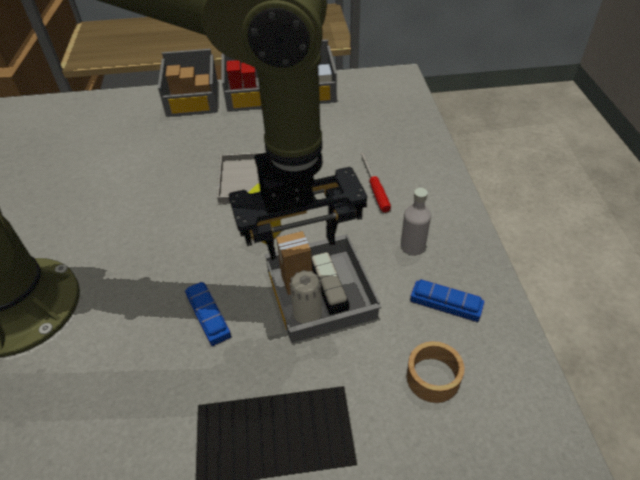

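The wrist view shows the filter nut at (327,249), predicted (324,253), and the carton top at (329,139), predicted (325,139). They agree to 2–3 mm, with fingers straddling along the bin's x. Descending.

```bash
python3 -m jog '[{"rot":[0,0,0],"travel":[0.06,0.003,0],"jaw":-1},{"rot":[0,0,0],"travel":[0.1,0.003,0.003],"jaw":-1},{"rot":[0,0,0],"travel":[0.1,0,0],"jaw":-1},{"rot":[0,0,0],"travel":[0.08,0,0],"jaw":-1},{"rot":[0,0,0],"travel":[0.05,0,0],"jaw":-1},{"rot":[0,0,0],"travel":[0.012,0,0],"jaw":-1},{"rot":[0,0,0],"travel":[0,0,0],"jaw":-1},{"rot":[0,0,0],"travel":[0,0,0],"jaw":-1}]'
python3 - <<'E'
from h import *
to(.535,-.0985,.061,10)
snap('side','s2')
E
```

```text
time: 3.3
position: [0.5375, -0.097, 0.0642]
tool_rot: [1.08, 1.286, -1.077]
ft_force: [0.0, -0.4, 0.4]
grip_width: 1.003
t 3.3 pos [ 0.5375 -0.097   0.0642] jawyaw 10.08 F [ 0.  -0.4  0.4] grip 1.003
travel(now axes) [ 0.0108 -0.009   0.0034] travel(goal axes) [ 0.0108 -0.009   0.0034] rot [ 0.016  0.004 -0.026] q [-0.4   0.26  0.6   1.91 -0.17  1.02  0.45]
```

View pics/s2.png

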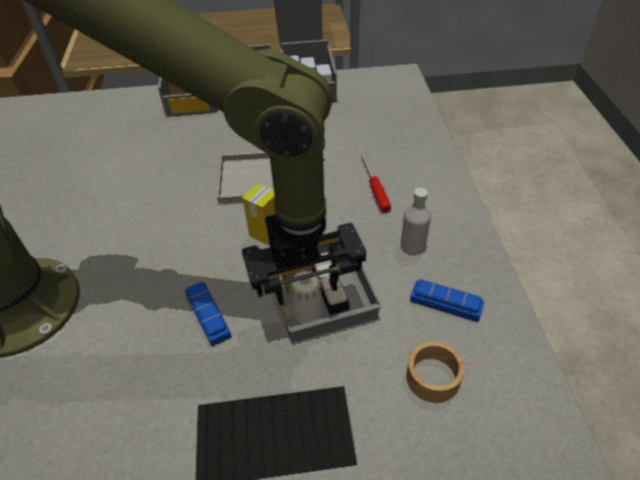

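```bash
python3 -m jog '[{"rot":[0,0,0],"travel":[0.004,-0.009,0],"jaw":-1},{"rot":[0,0,0],"travel":[0,0,0],"jaw":-0.5},{"rot":[0,0,0],"travel":[0,0,0],"jaw":-0.3},{"rot":[0,0,0],"travel":[0,0,0],"jaw":-0.24},{"rot":[0,0,0],"travel":[0,0,0],"jaw":-0.2},{"rot":[0,0,0],"travel":[0,0,0],"jaw":-0.17},{"rot":[0,0,0],"travel":[0,0,0],"jaw":0}, {"rot":[0,0,0],"travel":[0,0,0],"jaw":1}]' 25
python3 - <<'E'
from h import *
to(.535,-.0985,.061,10)
snap('side','s3');snap('top','t3')
a=cv2.imread('pics/s3.png')[200:360,220:400];b=cv2.imread('pics/t3.png')[180:340,270:450]
cv2.imwrite('pics/c4.png',cv2.resize(np.hstack([a,b]),None,fx=2.2,fy=2.2))
E
```

```text
time: 4.15
position: [0.5343, -0.0975, 0.062]
tool_rot: [1.079, 1.286, -1.078]
ft_force: [1.6, 0.8, 0.6]
grip_width: 0.592
t 4.15 pos [ 0.5343 -0.0975  0.062 ] jawyaw 10.07 F [1.6 0.8 0.6] grip 0.592
travel(now axes) [0.0032 0.0016 0.0037] travel(goal axes) [0.0032 0.0016 0.0037] rot [ 0.013  0.003 -0.014] q [-0.4   0.26  0.6   1.92 -0.17  1.01  0.45]
```

View pics/c4.png

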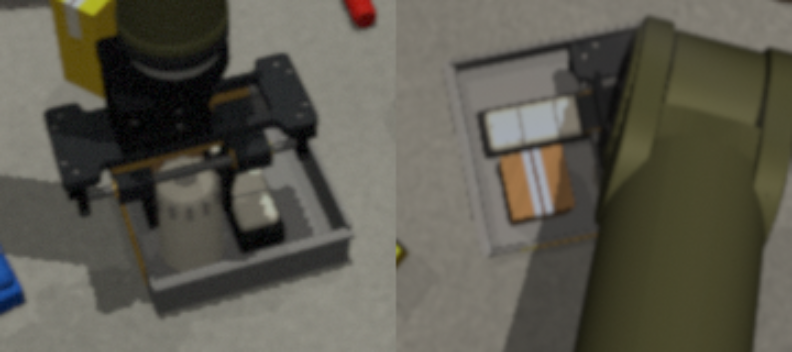

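Gripped at 51.5 mm (filter 52 mm), with the grip pose at TCP (0.534,-0.0975,0.062). Lifting.

```bash
python3 -m jog '[{"rot":[0,0,0],"travel":[0,0,0],"jaw":1},{"rot":[0,0,0],"travel":[0,0,0],"jaw":1},{"rot":[0,0,0],"travel":[-0.02,0,0],"jaw":1},{"rot":[0,0,0],"travel":[-0.05,0,0],"jaw":1},{"rot":[0,0,0],"travel":[-0.07,0,0],"jaw":1},{"rot":[0,0,0],"travel":[-0.07,0,0],"jaw":1},{"rot":[0,0,0],"travel":[-0.05,0,0],"jaw":1},{"rot":[0,0,0],"travel":[-0.02,0,0],"jaw":1}]' 25
python3 - <<'E'
from h import *
to(.41,-.316,.142,10)
snap('side','s4')
E
```

```text
time: 5.05
position: [0.5345, -0.0978, 0.1479]
tool_rot: [1.08, 1.285, -1.077]
ft_force: [-0.4, -0.2, -1.9]
grip_width: 0.589
t 5.05 pos [ 0.5345 -0.0978  0.1479] jawyaw 10.05 F [-0.4 -0.2 -1.9] grip 0.589
travel(now axes) [ 0.0184 -0.5355  0.6436] travel(goal axes) [ 0.0197 -0.5349  0.6441] rot [ 0.009  0.002 -0.032] q [-0.43  0.16  0.62  1.84 -0.1   1.18  0.4 ]
```

View pics/s4.png

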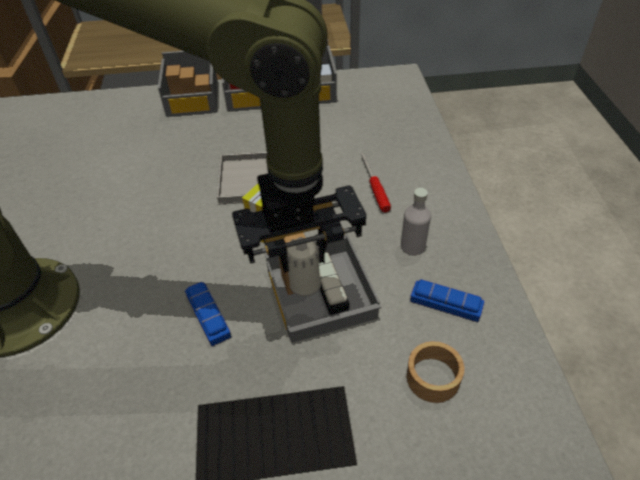

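```bash
python3 -m jog '[{"rot":[0,0,0],"travel":[0,-0.04,0.048],"jaw":1},{"rot":[0,0,0],"travel":[0,-0.076,0.0915],"jaw":1},{"rot":[0,0,0],"travel":[0,-0.076,0.0915],"jaw":1},{"rot":[0,0,0],"travel":[0,-0.076,0.0915],"jaw":1},{"rot":[0,0,0],"travel":[0,-0.076,0.0915],"jaw":1},{"rot":[0,0,0],"travel":[0,-0.076,0.0915],"jaw":1},{"rot":[0,0,0],"travel":[0,-0.076,0.0915],"jaw":1},{"rot":[0,0,0],"travel":[0,-0.04,0.047],"jaw":1}]'
python3 -m jog '[{"rot":[0,0,0],"travel":[0,0,0],"jaw":1},{"rot":[0,0,0],"travel":[0,0,0],"jaw":1}]'
python3 - <<'E'
from h import *
to(.41,-.316,.0625,10)
snap('side','s5')
E
```

```text
time: 5.9
position: [0.405, -0.3194, 0.1449]
tool_rot: [1.081, 1.287, -1.085]
ft_force: [-0.2, -1.0, -2.1]
grip_width: 0.589
time: 6.1
position: [0.4079, -0.3159, 0.1449]
tool_rot: [1.081, 1.288, -1.081]
ft_force: [1.1, 1.3, -1.4]
grip_width: 0.589
t 6.1 pos [ 0.4079 -0.3159  0.1449] jawyaw 9.95 F [ 1.1  1.3 -1.4] grip 0.589
travel(now axes) [0.2746 0.0071 0.0019] travel(goal axes) [0.2746 0.0068 0.0016] rot [-0.009 -0.016  0.013] q [-0.15  0.11  0.81  1.9  -0.08  1.17  0.86]
```

View pics/s5.png

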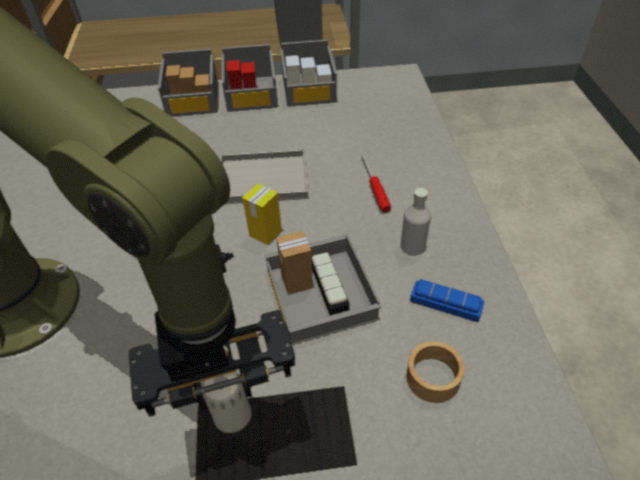

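The filter is held above the mat's near part. Lowering.

```bash
python3 -m jog '[{"rot":[0,0,0],"travel":[0.03,0,0],"jaw":1},{"rot":[0,0,0],"travel":[0.06,0,0],"jaw":1},{"rot":[0,0,0],"travel":[0.07,0,0],"jaw":1},{"rot":[0,0,0],"travel":[0.06,0,0],"jaw":1},{"rot":[0,0,0],"travel":[0.03,0,0],"jaw":1},{"rot":[0,0,0],"travel":[0.015,0,0],"jaw":1},{"rot":[0,0,0],"travel":[0,0,0],"jaw":1},{"rot":[0,0,0],"travel":[0,0,0],"jaw":1}]'
python3 -c "from h import *;to(.41,-.316,.0625,10)"
```

```text
time: 6.95
position: [0.4097, -0.3161, 0.0668]
tool_rot: [1.079, 1.286, -1.078]
ft_force: [0.3, 0.1, -2.3]
grip_width: 0.589
t 6.95 pos [ 0.4097 -0.3161  0.0668] jawyaw 10.07 F [ 0.3  0.1 -2.3] grip 0.589
travel(now axes) [ 0.0145  0.0011 -0.0002] travel(goal axes) [ 0.0145  0.0011 -0.0002] rot [ 0.015  0.007 -0.011] q [-0.11  0.22  0.8   1.98 -0.19  1.01  0.95]
```

```bash
python3 -m jog '[{"rot":[0,0,0],"travel":[0.008,0,0],"jaw":1},{"rot":[0,0,0],"travel":[0.006,0,0],"jaw":1},{"rot":[0,0,0],"travel":[0,0,0],"jaw":1}]'
python3 -c "from h import *;to(.41,-.316,.0625,10)"
```

```text
time: 7.25
position: [0.4091, -0.3158, 0.0621]
tool_rot: [1.079, 1.287, -1.079]
ft_force: [-0.3, 0.7, -1.6]
grip_width: 0.586
t 7.25 pos [ 0.4091 -0.3158  0.0621] jawyaw 10.06 F [-0.3  0.7 -1.6] grip 0.586
travel(now axes) [-0.0015  0.0027  0.0011] travel(goal axes) [-0.0015  0.0027  0.0011] rot [ 0.012 -0.001 -0.003] q [-0.11  0.23  0.79  1.98 -0.19  1.    0.95]
```

```bash
python3 -m jog '[{"rot":[0,0,0],"travel":[0.004,0,0],"jaw":1},{"rot":[0,0,0],"travel":[0,0,0],"jaw":1}]'
python3 -c "from h import *;to(.41,-.316,.0625,10)"
```

```text
time: 7.45
position: [0.4093, -0.3162, 0.0619]
tool_rot: [1.079, 1.287, -1.078]
ft_force: [-2.2, 1.1, 5.9]
grip_width: 0.587
t 7.45 pos [ 0.4093 -0.3162  0.0619] jawyaw 10.06 F [-2.2  1.1  5.9] grip 0.587
travel(now axes) [-0.002   0.0023 -0.0001] travel(goal axes) [-0.002   0.0023 -0.0001] rot [ 0.011 -0.004 -0.006] q [-0.11  0.23  0.79  1.98 -0.2   1.    0.95]
```

Contact, with Fz rising to +5.9 N. Now a gentle release and lift.

```bash
python3 -m jog '[{"rot":[0,0,0],"travel":[0,0,0],"jaw":-0.3},{"rot":[0,0,0],"travel":[0,0,0],"jaw":-0.5},{"rot":[0,0,0],"travel":[0,0,0],"jaw":-0.8},{"rot":[0,0,0],"travel":[-0.04,0,0],"jaw":-1},{"rot":[0,0,0],"travel":[-0.1,0,0],"jaw":-1},{"rot":[0,0,0],"travel":[-0.14,0,0],"jaw":-1},{"rot":[0,0,0],"travel":[-0.12,0,0],"jaw":-1},{"rot":[0,0,0],"travel":[-0.06,0,0],"jaw":-1}]'
python3 - <<'E'
from h import *
to(.5225,-.021,.19,10)
snap('side','s6')
E
```

```text
time: 8.25
position: [0.4103, -0.3172, 0.2031]
tool_rot: [1.08, 1.281, -1.077]
ft_force: [-0.2, -0.1, -0.3]
grip_width: 0.995
t 8.25 pos [ 0.4103 -0.3172  0.2031] jawyaw 10.02 F [-0.2 -0.1 -0.3] grip 0.995
travel(now axes) [ 0.0437  0.54   -0.9075] travel(goal axes) [ 0.0436  0.5399 -0.9075] rot [ 0.004  0.032 -0.057] q [-0.18  0.04  0.82  1.83 -0.03  1.28  0.82]
```

View pics/s6.png

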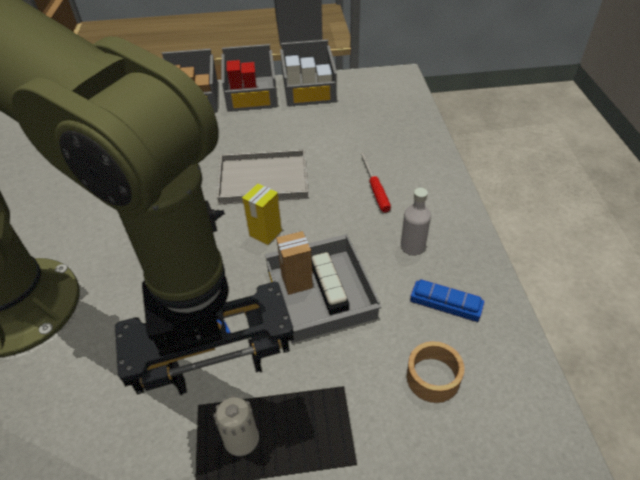

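The filter stands on the mat at px (238,425). Next, above the carton.

```bash
python3 -m jog '[{"rot":[0,0,0],"travel":[0,0.05,-0.08],"jaw":-1},{"rot":[0,0,0],"travel":[0,0.075,-0.13],"jaw":-1},{"rot":[0,0,0],"travel":[0,0.075,-0.13],"jaw":-1},{"rot":[0,0,0],"travel":[0,0.075,-0.13],"jaw":-1},{"rot":[0,0,0],"travel":[0,0.075,-0.13],"jaw":-1},{"rot":[0,0,0],"travel":[0,0.075,-0.13],"jaw":-1},{"rot":[0,0,0],"travel":[0,0.075,-0.12],"jaw":-1},{"rot":[0,0,0],"travel":[0.03,0.04,-0.06],"jaw":-1}]'
python3 -m jog '[{"rot":[0,0,0],"travel":[0,0,0],"jaw":-1},{"rot":[0,0,0],"travel":[0,0,0],"jaw":-1}]'
python3 - <<'E'
from h import *
to(.5225,-.021,.07,10)
s,_=snap('wrist','w2')
for P in[(.5225,-.021,.114),(.581,-.051,.038)]: print(proj('wrist',P,s).round(0))
E
```

```text
time: 9.1
position: [0.5225, -0.0144, 0.1907]
tool_rot: [1.077, 1.288, -1.073]
ft_force: [-0.8, -0.2, -0.6]
grip_width: 0.998
time: 9.3
position: [0.5203, -0.0202, 0.1892]
tool_rot: [1.078, 1.287, -1.081]
ft_force: [0.7, -0.4, -0.7]
grip_width: 1.0
t 9.3 pos [ 0.5203 -0.0202  0.1892] jawyaw 10.02 F [ 0.7 -0.4 -0.7] grip 1.0
travel(now axes) [0.3973 0.0075 0.0034] travel(goal axes) [0.3973 0.0067 0.004 ] rot [0.004 0.015 0.021] q [-0.5   0.06  0.51  1.83 -0.03  1.26  0.19]
[327. 253.]
[381. 271.]
```

View pics/w2.png

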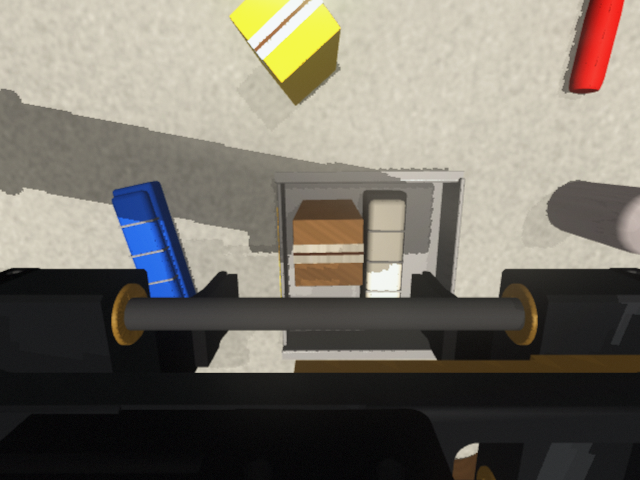

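Carton top is at (329,253), predicted (327,253). Descending.

```bash
python3 -m jog '[{"rot":[0,0,0],"travel":[0.06,0.005,0.003],"jaw":-1},{"rot":[0,0,0],"travel":[0.1,0,0],"jaw":-1},{"rot":[0,0,0],"travel":[0.1,0,0],"jaw":-1},{"rot":[0,0,0],"travel":[0.08,0,0],"jaw":-1},{"rot":[0,0,0],"travel":[0.04,0,0],"jaw":-1},{"rot":[0,0,0],"travel":[0.016,0,0],"jaw":-1},{"rot":[0,0,0],"travel":[0,0,0],"jaw":-1},{"rot":[0,0,0],"travel":[0,0,0],"jaw":-1}]'
python3 -c "from h import *;to(.5235,-.021,.07,10)"
```

```text
time: 10.15
position: [0.5236, -0.0198, 0.0723]
tool_rot: [1.08, 1.285, -1.078]
ft_force: [-0.1, -0.8, -0.7]
grip_width: 1.004
t 10.15 pos [ 0.5236 -0.0198  0.0723] jawyaw 10.02 F [-0.1 -0.8 -0.7] grip 1.004
travel(now axes) [ 0.0077 -0.0009  0.0038] travel(goal axes) [ 0.0077 -0.0009  0.0038] rot [ 0.004  0.002 -0.025] q [-0.47  0.19  0.51  1.95 -0.11  1.02  0.26]
```

```bash
python3 -m jog '[{"rot":[0,0,0],"travel":[0.005,0,0.003],"jaw":-0.5},{"rot":[0,0,0],"travel":[0,0,0],"jaw":-0.3},{"rot":[0,0,0],"travel":[0,0,0],"jaw":-0.24},{"rot":[0,0,0],"travel":[0,0,0],"jaw":-0.2},{"rot":[0,0,0],"travel":[0,0,0],"jaw":-0.16},{"rot":[0,0,0],"travel":[0,0,0],"jaw":-0.12},{"rot":[0,0,0],"travel":[0,0,0],"jaw":0}, {"rot":[0,0,0],"travel":[0,0,0],"jaw":1}]' 20
python3 - <<'E'
from h import *
to(.5235,-.021,.07,10)
snap('side','s7')
cv2.imwrite('pics/c5.png',cv2.resize(cv2.imread('pics/s7.png')[200:360,220:400],None,fx=3,fy=3))
E
```

```text
time: 10.95
position: [0.5229, -0.0202, 0.0696]
tool_rot: [1.079, 1.287, -1.079]
ft_force: [0.5, -0.2, -0.3]
grip_width: 0.574
t 10.95 pos [ 0.5229 -0.0202  0.0696] jawyaw 10.06 F [ 0.5 -0.2 -0.3] grip 0.574
travel(now axes) [-0.0014  0.0017  0.0029] travel(goal axes) [-0.0014  0.0017  0.0029] rot [ 0.012 -0.    -0.004] q [-0.47  0.2   0.51  1.96 -0.11  1.01  0.26]
```

View pics/c5.png

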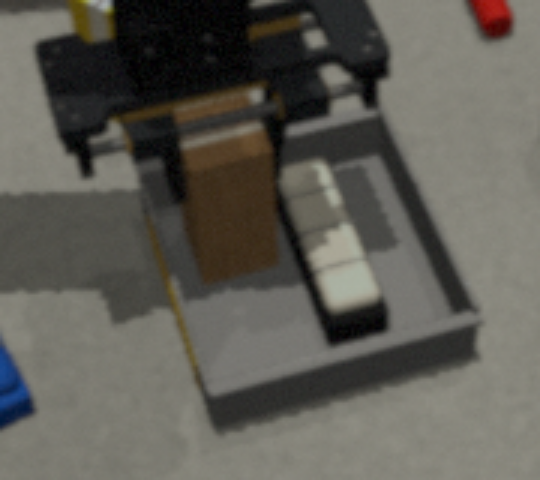

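Gripped at 49.9 mm (carton 50 mm), pose (0.523,-0.020,0.0695). Lifting.

```bash
python3 -m jog '[{"rot":[0,0,0],"travel":[0,0,0],"jaw":1},{"rot":[0,0,0],"travel":[-0.02,0,0],"jaw":1},{"rot":[0,0,0],"travel":[-0.05,0,0],"jaw":1},{"rot":[0,0,0],"travel":[-0.07,0,0],"jaw":1},{"rot":[0,0,0],"travel":[-0.07,0,0],"jaw":1},{"rot":[0,0,0],"travel":[-0.05,0,0],"jaw":1},{"rot":[0,0,0],"travel":[-0.02,0,0],"jaw":1},{"rot":[0,0,0],"travel":[0,0,0],"jaw":1}]'
python3 - <<'E'
from h import *
to(.528,-.316,.152,10)
E
```

```text
time: 11.8
position: [0.5231, -0.0203, 0.1542]
tool_rot: [1.08, 1.286, -1.078]
ft_force: [-0.9, 0.1, -2.3]
grip_width: 0.578
t 11.8 pos [ 0.5231 -0.0203  0.1542] jawyaw 10.06 F [-0.9  0.1 -2.3] grip 0.578
travel(now axes) [ 0.007  -0.1559  0.9734] travel(goal axes) [ 0.0074 -0.1549  0.9736] rot [ 0.012 -0.002 -0.015] q [-0.5   0.1   0.52  1.87 -0.05  1.18  0.21]
```

```bash
python3 -m jog '[{"rot":[0,0,0],"travel":[0,-0.01,0.06],"jaw":1},{"rot":[0,0,0],"travel":[0,-0.02,0.12],"jaw":1},{"rot":[0,0,0],"travel":[0,-0.022,0.14],"jaw":1},{"rot":[0,0,0],"travel":[0,-0.022,0.14],"jaw":1},{"rot":[0,0,0],"travel":[0,-0.022,0.14],"jaw":1},{"rot":[0,0,0],"travel":[0,-0.022,0.14],"jaw":1},{"rot":[0,0,0],"travel":[0,-0.021,0.14],"jaw":1},{"rot":[0,0,0],"travel":[0,-0.016,0.094],"jaw":1}]'
python3 -m jog '[{"rot":[0,0,0],"travel":[0,0,0],"jaw":1},{"rot":[0,0,0],"travel":[0,0,0],"jaw":1}]'
python3 - <<'E'
from h import *
to(.528,-.316,.07,10)
snap('side','s8')
E
```

```text
time: 12.6
position: [0.5263, -0.3195, 0.1522]
tool_rot: [1.079, 1.287, -1.083]
ft_force: [0.1, 0.0, -2.0]
grip_width: 0.573
time: 12.8
position: [0.5269, -0.3163, 0.152]
tool_rot: [1.08, 1.289, -1.081]
ft_force: [-1.1, 0.6, -1.6]
grip_width: 0.576
t 12.8 pos [ 0.5269 -0.3163  0.152 ] jawyaw 9.95 F [-1.1  0.6 -1.6] grip 0.576
travel(now axes) [2.734e-01 4.500e-03 1.000e-04] travel(goal axes) [ 0.2734  0.0039 -0.0003] rot [-0.01  -0.017  0.027] q [-0.07  0.34  0.7   1.66 -0.23  1.23  0.85]
```

View pics/s8.png

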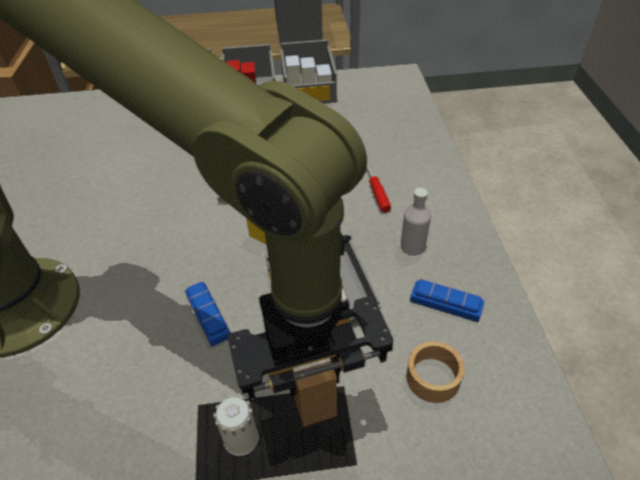

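```bash
python3 -m jog '[{"rot":[0,0,0],"travel":[0.03,0,0],"jaw":1},{"rot":[0,0,0],"travel":[0.06,0,0],"jaw":1},{"rot":[0,0,0],"travel":[0.07,0,0],"jaw":1},{"rot":[0,0,0],"travel":[0.06,0,0],"jaw":1},{"rot":[0,0,0],"travel":[0.03,0,0],"jaw":1},{"rot":[0,0,0],"travel":[0.015,0,0],"jaw":1},{"rot":[0,0,0],"travel":[0.004,0,0],"jaw":1},{"rot":[0,0,0],"travel":[0,0,0],"jaw":1}]'
python3 -c "from h import *;to(.528,-.316,.07,10)"
```

```text
time: 13.65
position: [0.5285, -0.3161, 0.0734]
tool_rot: [1.079, 1.286, -1.078]
ft_force: [1.0, -0.6, -1.1]
grip_width: 0.569
t 13.65 pos [ 0.5285 -0.3161  0.0734] jawyaw 10.08 F [ 1.  -0.6 -1.1] grip 0.569
travel(now axes) [ 0.0114 -0.0015 -0.0008] travel(goal axes) [ 0.0114 -0.0015 -0.0008] rot [ 0.016  0.005 -0.011] q [-0.04  0.42  0.67  1.73 -0.29  1.09  0.9 ]
```

```bash
python3 -m jog '[{"rot":[0,0,0],"travel":[0.007,0,0],"jaw":1},{"rot":[0,0,0],"travel":[0.005,0,0],"jaw":1},{"rot":[0,0,0],"travel":[0,0,0],"jaw":1}]'
python3 -c "from h import *;to(.528,-.316,.07,10)"
```

```text
time: 13.95
position: [0.5284, -0.3163, 0.0696]
tool_rot: [1.079, 1.286, -1.078]
ft_force: [0.8, -0.2, -1.3]
grip_width: 0.575
t 13.95 pos [ 0.5284 -0.3163  0.0696] jawyaw 10.06 F [ 0.8 -0.2 -1.3] grip 0.575
travel(now axes) [-0.0012 -0.0011 -0.0013] travel(goal axes) [-0.0012 -0.0011 -0.0013] rot [ 0.012  0.005 -0.011] q [-0.04  0.43  0.67  1.73 -0.29  1.08  0.9 ]
```

```bash
python3 -m jog '[{"rot":[0,0,0],"travel":[0.004,0,0],"jaw":1},{"rot":[0,0,0],"travel":[0,0,0],"jaw":1}]'
python3 -c "from h import *;to(.528,-.316,.07,10)"
```

```text
time: 14.15
position: [0.5285, -0.3164, 0.0696]
tool_rot: [1.079, 1.286, -1.078]
ft_force: [-1.1, 0.4, 5.9]
grip_width: 0.573
t 14.15 pos [ 0.5285 -0.3164  0.0696] jawyaw 10.06 F [-1.1  0.4  5.9] grip 0.573
travel(now axes) [-0.0014 -0.0014 -0.0016] travel(goal axes) [-0.0014 -0.0014 -0.0016] rot [ 0.013  0.001 -0.014] q [-0.04  0.43  0.67  1.73 -0.3   1.08  0.9 ]
```

```bash
python3 -m jog '[{"rot":[0,0,0],"travel":[0,0,0],"jaw":-0.3},{"rot":[0,0,0],"travel":[0,0,0],"jaw":-0.5},{"rot":[0,0,0],"travel":[0,0,0],"jaw":-0.7},{"rot":[0,0,0],"travel":[-0.04,0,0],"jaw":-0.8},{"rot":[0,0,0],"travel":[-0.1,0,0],"jaw":-0.8},{"rot":[0,0,0],"travel":[-0.14,0,0],"jaw":-0.8},{"rot":[0,0,0],"travel":[-0.12,0,0],"jaw":-0.8},{"rot":[0,0,0],"travel":[-0.06,0,0],"jaw":-0.8}]'
python3 - <<'E'
from h import *
to(.5815,-.051,.15,10)
snap('side','s9')
E
```

```text
time: 14.95
position: [0.5291, -0.3174, 0.2108]
tool_rot: [1.08, 1.281, -1.077]
ft_force: [-0.0, 0.0, -0.0]
grip_width: 0.899
t 14.95 pos [ 0.5291 -0.3174  0.2108] jawyaw 10.03 F [-0.  0. -0.] grip 0.899
travel(now axes) [ 0.2014  0.3256 -0.8448] travel(goal axes) [ 0.2025  0.3261 -0.8444] rot [ 0.006  0.037 -0.056] q [-0.09  0.3   0.72  1.58 -0.2   1.33  0.83]
```

View pics/s9.png

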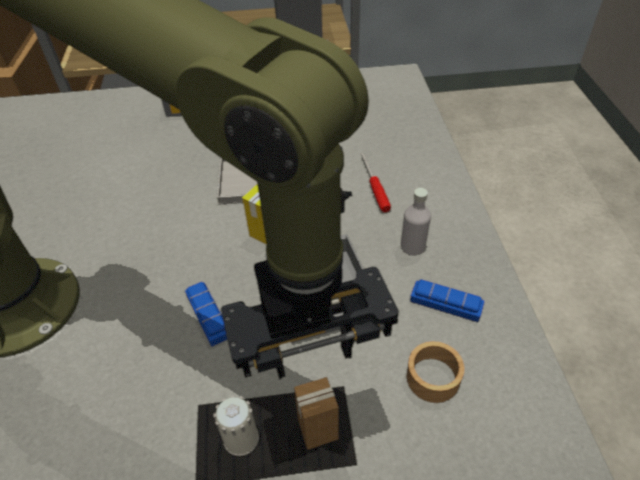

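Carton (318,415) and filter (238,425) stand on the mat. Now above the lamp, checking bottle clearance on the way.

```bash
python3 -m jog '[{"rot":[0,0,0],"travel":[0,0.02,-0.06],"jaw":-0.8},{"rot":[0,0,0],"travel":[0,0.05,-0.12],"jaw":-0.6},{"rot":[0,0,0],"travel":[0,0.05,-0.13],"jaw":-0.4},{"rot":[0,0,0],"travel":[0,0.05,-0.13],"jaw":-0.4},{"rot":[0,0,0],"travel":[0,0.05,-0.13],"jaw":-0.4},{"rot":[0,0,0],"travel":[0,0.05,-0.13],"jaw":-0.4},{"rot":[0,0,0],"travel":[0.04,0.04,-0.1],"jaw":-0.4},{"rot":[0,0,0],"travel":[0.04,0.01,-0.04],"jaw":-0.4}]'
python3 -m jog '[{"rot":[0,0,0],"travel":[0,0,0],"jaw":-0.4},{"rot":[0,0,0],"travel":[0,0,0],"jaw":-0.4}]'
python3 - <<'E'
from h import *
to(.5815,-.051,.008,10)
print('spray',onz('top',295,120,.15))
s,_=snap('wrist','w3');snap('side','s10')
for P in[(.5815,-.051,.038)]: print(proj('wrist',P,s).round(0))
E
```

```text
time: 15.8
position: [0.5793, -0.0464, 0.1819]
tool_rot: [1.076, 1.29, -1.073]
ft_force: [0.4, -0.5, -0.5]
grip_width: 0.699
time: 16.0
position: [0.5779, -0.0534, 0.1819]
tool_rot: [1.079, 1.286, -1.082]
ft_force: [0.3, -0.1, 0.8]
grip_width: 0.702
t 16.0 pos [ 0.5779 -0.0534  0.1819] jawyaw 9.95 F [ 0.3 -0.1  0.8] grip 0.702
travel(now axes) [ 0.5797  0.0139 -0.0065] travel(goal axes) [ 0.5797  0.0133 -0.0058] rot [-0.01   0.015  0.013] q [-0.45  0.21  0.57  1.7  -0.12  1.26  0.32]
spray [0.76195066 0.03963867 0.15      ]
[329. 229.]
```

View pics/w3.png

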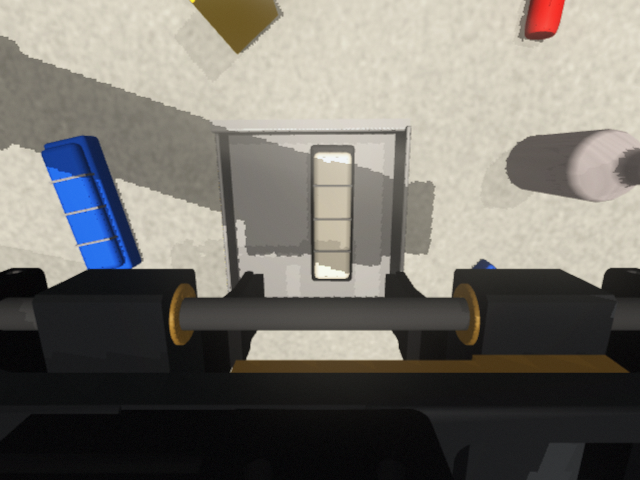

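View pics/s10.png

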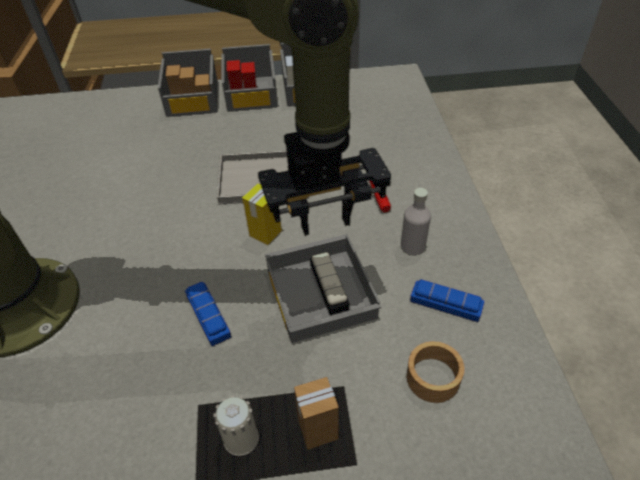

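```bash
python3 - <<'E'
from h import *
s=ctrl.get_state()
for p in[(333,215),(333,152),(333,279)]: print('wrist',onz('wrist',*p,.038,s).round(4))
print('top',onz('top',343.1,233.6,.038))
print('farwall in',onz('wrist',315,131,.044,s))
w=cv2.imread('pics/w3.png')
g=cv2.cvtColor(w,cv2.COLOR_BGR2GRAY)
print(g[120:300:2,333].tolist())
a=cv2.imread('pics/t1.png');
E
python3 - <<'E'
from h import *
snap('top','t4')
a=cv2.imread('pics/t4.png');cv2.imwrite('pics/c6.png',cv2.resize(a[180:310,270:430],None,fx=4,fy=4))
E
```

```text
wrist [ 0.5839 -0.0385  0.038 ]
wrist [0.5741 0.0158 0.038 ]
wrist [ 0.5948 -0.0991  0.038 ]
top [ 0.58037361 -0.04287606  0.038     ]
farwall in [0.55612468 0.02990283 0.044     ]
[213, 214, 214, 213, 214, 177, 95, 153, 198, 196, 197, 199, 178, 104, 114, 113, 174, 234, 243, 244, 236, 198, 198, 196, 194, 195, 195, 195, 195, 193, 192, 193, 175, 152, 193, 192, 191, 192, 193, 193, 192, 193, 194, 192, 192, 193, 193, 192, 193, 148, 162, 192, 192, 191, 191, 191, 192, 191, 190, 190, 184, 167, 168, 168, 166, 128, 138, 167, 167, 166, 166, 166, 166, 165, 166, 247, 247, 246, 243, 192, 68, 181, 181, 180, 180, 180, 179, 180, 142, 52]
```

View pics/c6.png

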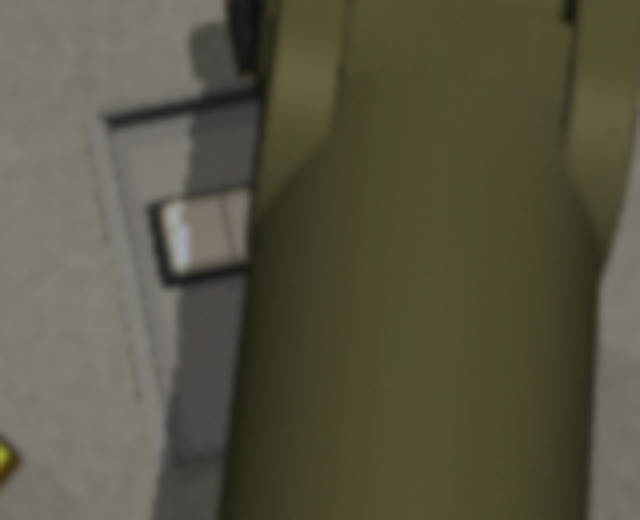

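Direct ray measurements put the lamp centre at (0.582,-0.0425): wrist lens ends average (0.5845,-0.0417), top (0.580,-0.043). It sits about 8 mm nearer the left wall than my bin-corner estimate, so I use the direct measurement. The bottle at x = 0.76 clears. Going down in two stages.

```bash
python3 -c "from h import *;to(.582,-.0425,.008,10)"
python3 -m jog '[{"rot":[0,0,0],"travel":[0.05,0.008,-0.015],"jaw":-0.4},{"rot":[0,0,0],"travel":[0.1,0.006,-0.018],"jaw":-0.4},{"rot":[0,0,0],"travel":[0.12,0.003,0],"jaw":-0.4},{"rot":[0,0,0],"travel":[0.12,0,0],"jaw":-0.4},{"rot":[0,0,0],"travel":[0.08,0,0],"jaw":-0.4},{"rot":[0,0,0],"travel":[0.04,0,0],"jaw":-0.4},{"rot":[0,0,0],"travel":[0,0,0],"jaw":-0.4},{"rot":[0,0,0],"travel":[0,0,0],"jaw":-0.4}]'
python3 - <<'E'
from h import *
to(.582,-.0425,.009,10)
snap('side','s11')
cv2.imwrite('pics/c7.png',cv2.resize(cv2.imread('pics/s11.png')[180:360,220:420],None,fx=3,fy=3))
E
```

```text
t 16.15 pos [ 0.5785 -0.054   0.1828] jawyaw 9.84 F [ 0.6 -0.8  0.2] grip 0.701
travel(now axes) [ 0.5827  0.0174 -0.0363] travel(goal axes) [ 0.5827  0.0181 -0.0357] rot [-0.032  0.01  -0.011] q [-0.45  0.21  0.58  1.7  -0.12  1.26  0.32]
time: 16.95
position: [0.5825, -0.041, 0.0298]
tool_rot: [1.08, 1.286, -1.078]
ft_force: [0.2, 0.1, 0.2]
grip_width: 0.699
t 16.95 pos [ 0.5825 -0.041   0.0298] jawyaw 10.03 F [0.2 0.1 0.2] grip 0.699
travel(now axes) [ 0.0694 -0.0027  0.0047] travel(goal axes) [ 0.0694 -0.0026  0.0048] rot [ 0.005  0.004 -0.015] q [-0.42  0.38  0.53  1.84 -0.23  0.98  0.38]
```

View pics/c7.png

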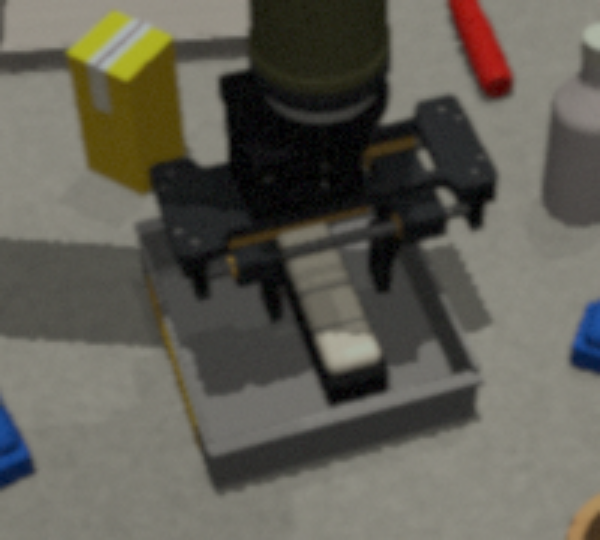

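The fingers straddle the lamp cleanly, so final descent and close.

```bash
python3 -m jog '[{"rot":[0,0,0],"travel":[0.03,-0.002,0.004],"jaw":-0.4},{"rot":[0,0,0],"travel":[0.025,0,0],"jaw":-0.4},{"rot":[0,0,0],"travel":[0.01,0,0],"jaw":-0.4},{"rot":[0,0,0],"travel":[0,0,0],"jaw":-0.2},{"rot":[0,0,0],"travel":[0,0,0],"jaw":0},{"rot":[0,0,0],"travel":[0,0,0],"jaw":0.1},{"rot":[0,0,0],"travel":[0,0,0],"jaw":1},{"rot":[0,0,0],"travel":[0,0,0],"jaw":1}]' 30
python3 -c "from h import *;to(.582,-.0425,.009,10)"
```

```text
time: 17.8
position: [0.5819, -0.0418, 0.0099]
tool_rot: [1.079, 1.286, -1.078]
ft_force: [1.6, 0.3, 0.3]
grip_width: 0.458
t 17.8 pos [ 0.5819 -0.0418  0.0099] jawyaw 10.07 F [1.6 0.3 0.3] grip 0.458
travel(now axes) [0.0029 0.     0.0024] travel(goal axes) [0.0029 0.     0.0024] rot [ 0.013  0.001 -0.012] q [-0.41  0.41  0.52  1.85 -0.25  0.94  0.4 ]
```

```bash
python3 -m jog '[{"rot":[0,0,0],"travel":[-0.02,0,0],"jaw":1},{"rot":[0,0,0],"travel":[-0.05,0,0],"jaw":1},{"rot":[0,0,0],"travel":[-0.08,0,0],"jaw":1},{"rot":[0,0,0],"travel":[-0.1,0,0],"jaw":1},{"rot":[0,0,0],"travel":[-0.1,0,0],"jaw":1},{"rot":[0,0,0],"travel":[-0.1,0,0],"jaw":1},{"rot":[0,0,0],"travel":[-0.06,0,0],"jaw":1},{"rot":[0,0,0],"travel":[-0.02,0,0],"jaw":1}]'
python3 - <<'E'
from h import *
P=[onz('top',110+u/4.4,230+v/4.4,.022) for u,v in((75,62),(427,65),(405,535),(48,520))]
P=np.array(P)[:,:2];print(P.round(3).tolist(),P.mean(0))
e=P[0]-P[3],P[1]-P[2];print([np.degrees(np.arctan2(x[1],x[0])).round(1) for x in e],[np.linalg.norm(x).round(3) for x in e])
e=P[0]-P[1],P[3]-P[2];print([np.degrees(np.arctan2(x[1],x[0])).round(1)-90 for x in e],[np.linalg.norm(x).round(3) for x in e])
to(*P.mean(0),.17,90)
snap('side','s12')
E
```

```text
time: 18.6
position: [0.5828, -0.0423, 0.1721]
tool_rot: [1.082, 1.283, -1.076]
ft_force: [0.4, 0.3, -2.0]
grip_width: 0.462
[[0.572, 0.359], [0.567, 0.211], [0.371, 0.22], [0.381, 0.368]] [0.47243759 0.28960038]
[np.float64(-2.7), np.float64(-2.8)] [np.float64(0.191), np.float64(0.197)]
[np.float64(-1.7999999999999972), np.float64(-3.799999999999997)] [np.float64(0.149), np.float64(0.148)]
t 18.6 pos [ 0.5828 -0.0423  0.1721] jawyaw 10.03 F [ 0.4  0.3 -2. ] grip 0.462
travel(now axes) [ 0.006  -0.1695 -1.1534] travel(goal axes) [ 0.007   1.1062 -0.3678] rot [-15.993   0.042  -0.047] q [-0.47  0.23  0.57  1.71 -0.13  1.24  0.31]
```

View pics/s12.png

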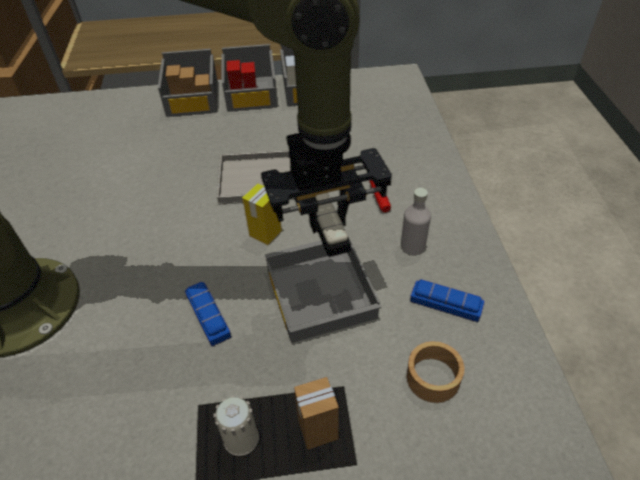

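```bash
python3 -m jog '[{"rot":[-1,0,0],"travel":[0,-0.005,-0.04],"jaw":1},{"rot":[-1,0,0],"travel":[0,-0.004,-0.07],"jaw":1},{"rot":[-1,0,0],"travel":[0,0.002,-0.075],"jaw":1},{"rot":[-1,0,0],"travel":[0,0.009,-0.075],"jaw":1},{"rot":[-1,0,0],"travel":[0,0.016,-0.074],"jaw":1},{"rot":[-1,0,0],"travel":[0,0.022,-0.072],"jaw":1},{"rot":[-1,0,0],"travel":[0,0.028,-0.07],"jaw":1},{"rot":[-1,0,0],"travel":[0,0.034,-0.067],"jaw":1}]'
python3 -c "from h import *;to(.473,.290,.17,87.3)"
```

```text
time: 19.45
position: [0.5276, 0.119, 0.1674]
tool_rot: [0.542, 1.504, -0.544]
ft_force: [0.3, -0.3, -2.0]
grip_width: 0.458
t 19.45 pos [0.5276 0.119  0.1674] jawyaw 50.26 F [ 0.3 -0.3 -2. ] grip 0.458
travel(now axes) [-0.0088  0.3219 -0.5043] travel(goal axes) [-0.0088  0.5608 -0.2086] rot [-7.408 -0.02   0.018] q [-0.63  0.13  0.39  1.81 -0.05  1.22  0.65]
```

```bash
python3 -m jog '[{"rot":[-1,0,0],"travel":[0,0.04,-0.064],"jaw":1},{"rot":[-1,0,0],"travel":[0,0.045,-0.06],"jaw":1},{"rot":[-1,0,0],"travel":[0,0.05,-0.056],"jaw":1},{"rot":[-1,0,0],"travel":[0,0.055,-0.051],"jaw":1},{"rot":[-1,0,0],"travel":[0,0.059,-0.046],"jaw":1},{"rot":[-1,0,0],"travel":[0,0.063,-0.04],"jaw":1},{"rot":[-1,0,0],"travel":[0,0.066,-0.035],"jaw":1},{"rot":[-0.4,0,0],"travel":[0,0.069,-0.029],"jaw":1}]'
python3 -m jog '[{"rot":[0,0,0],"travel":[0,0,0],"jaw":1}]'
python3 -c "from h import *;to(.473,.290,.10,87.3)"
```

```text
time: 20.25
position: [0.4723, 0.2899, 0.1674]
tool_rot: [0.038, 1.572, -0.04]
ft_force: [-0.7, -0.8, -2.5]
grip_width: 0.453
time: 20.35
position: [0.4709, 0.2935, 0.1676]
tool_rot: [0.037, 1.573, -0.036]
ft_force: [-0.1, -0.4, -1.8]
grip_width: 0.459
t 20.35 pos [0.4709 0.2935 0.1676] jawyaw 87.35 F [-0.1 -0.4 -1.8] grip 0.459
travel(now axes) [ 0.2252 -0.0115  0.0081] travel(goal axes) [ 0.2252 -0.0114  0.0076] rot [ 0.011 -0.027 -0.009] q [-0.79  0.15  0.21  1.77 -0.04  1.22  0.95]
```

```bash
python3 -m jog '[{"rot":[0,0,0],"travel":[0.03,-0.006,0.004],"jaw":1},{"rot":[0,0,0],"travel":[0.08,-0.006,0.004],"jaw":1},{"rot":[0,0,0],"travel":[0.1,0,0],"jaw":1},{"rot":[0,0,0],"travel":[0.1,0,0],"jaw":1},{"rot":[0,0,0],"travel":[0.05,0,0],"jaw":1},{"rot":[0,0,0],"travel":[0.02,0,0],"jaw":1},{"rot":[0,0,0],"travel":[0,0,0],"jaw":1}]'
python3 - <<'E'
from h import *
to(.473,.290,.010,87.3)
snap('wrist','w4');snap('side','s13')
a=cv2.imread('pics/s13.png')[120:300,180:400];b=cv2.imread('pics/w4.png')[:300]
cv2.imwrite('pics/c8.png',cv2.resize(a,None,fx=3,fy=3))
E
```

```text
time: 21.05
position: [0.4757, 0.2851, 0.0541]
tool_rot: [0.04, 1.571, -0.042]
ft_force: [-0.1, 0.2, -1.4]
grip_width: 0.456
t 21.05 pos [0.4757 0.2851 0.0541] jawyaw 87.0 F [-0.1  0.2 -1.4] grip 0.456
travel(now axes) [ 0.1471  0.0159 -0.0098] travel(goal axes) [ 0.1471  0.0158 -0.0098] rot [-0.061 -0.006  0.011] q [-0.77  0.27  0.21  1.88 -0.06  1.    0.98]
```

View pics/c8.png

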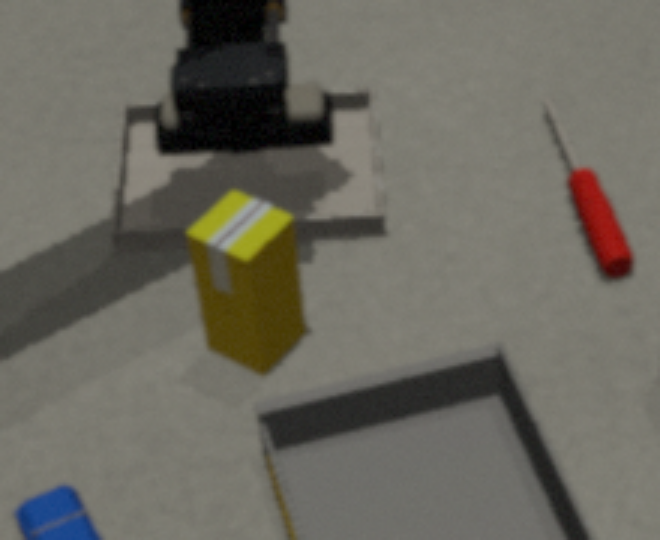

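View pics/w4.png

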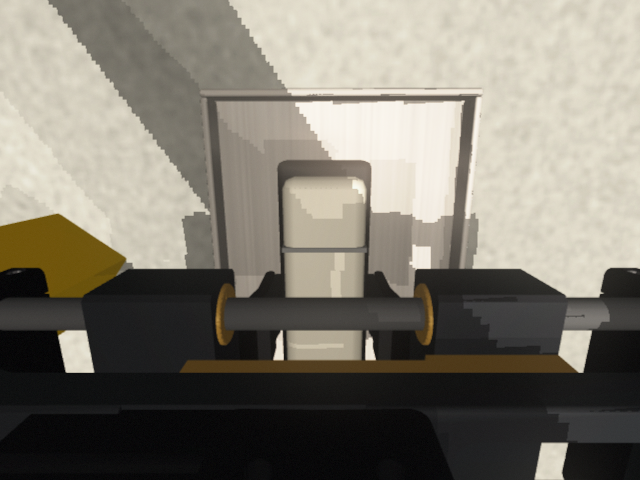

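The lamp is centred between the tray walls in the wrist view (lamp 278–370, tray walls 208–470) and aligned. Lowering.

```bash
python3 -m jog '[{"rot":[0,0,0],"travel":[0.03,0.008,-0.005],"jaw":1},{"rot":[0,0,0],"travel":[0.05,0.006,-0.004],"jaw":1},{"rot":[0,0,0],"travel":[0.04,0,0],"jaw":1},{"rot":[0,0,0],"travel":[0.015,0,0],"jaw":1},{"rot":[0,0,0],"travel":[0,0,0],"jaw":1},{"rot":[0,0,0],"travel":[0,0,0],"jaw":1}]'
python3 -c "from h import *;to(.473,.290,.010,87.3)"
```

```text
time: 21.75
position: [0.4733, 0.2901, 0.014]
tool_rot: [0.04, 1.57, -0.041]
ft_force: [-0.6, 1.4, -1.8]
grip_width: 0.458
t 21.75 pos [0.4733 0.2901 0.014 ] jawyaw 87.05 F [-0.6  1.4 -1.8] grip 0.458
travel(now axes) [ 0.0133 -0.0005 -0.0009] travel(goal axes) [ 0.0133 -0.0005 -0.0009] rot [-0.05   0.001  0.001] q [-0.77  0.32  0.2   1.91 -0.08  0.92  0.98]
```

```bash
python3 -m jog '[{"rot":[0,0,0],"travel":[0.008,0,0],"jaw":1},{"rot":[0,0,0],"travel":[0.006,0,0],"jaw":1},{"rot":[0,0,0],"travel":[0,0,0],"jaw":1}]'
python3 -c "from h import *;to(.473,.290,.010,87.3)"
```

```text
time: 22.05
position: [0.4732, 0.2902, 0.01]
tool_rot: [0.041, 1.57, -0.04]
ft_force: [0.5, -0.1, -1.4]
grip_width: 0.455
t 22.05 pos [0.4732 0.2902 0.01  ] jawyaw 87.05 F [ 0.5 -0.1 -1.4] grip 0.455
travel(now axes) [-0.0002 -0.0008 -0.0008] travel(goal axes) [-0.0002 -0.0008 -0.0008] rot [-0.049  0.003 -0.003] q [-0.77  0.33  0.2   1.91 -0.08  0.91  0.99]
```

```bash
python3 -m jog '[{"rot":[0,0,0],"travel":[0.004,0,0],"jaw":1},{"rot":[0,0,0],"travel":[0,0,0],"jaw":1}]'
python3 -c "from h import *;to(.473,.290,.010,87.3)"
```

```text
time: 22.25
position: [0.4733, 0.2903, 0.0098]
tool_rot: [0.041, 1.57, -0.04]
ft_force: [-2.5, -1.6, 5.2]
grip_width: 0.452
t 22.25 pos [0.4733 0.2903 0.0098] jawyaw 87.05 F [-2.5 -1.6  5.2] grip 0.452
travel(now axes) [-0.0006 -0.0009 -0.0009] travel(goal axes) [-0.0006 -0.0009 -0.0009] rot [-0.049  0.    -0.004] q [-0.77  0.33  0.2   1.91 -0.08  0.91  0.99]
```

Contact. Release and lift.

```bash
python3 -m jog '[{"rot":[0,0,0],"travel":[0,0,0],"jaw":-0.1},{"rot":[0,0,0],"travel":[0,0,0],"jaw":-0.3},{"rot":[0,0,0],"travel":[0,0,0],"jaw":-0.4},{"rot":[0,0,0],"travel":[-0.06,0,0],"jaw":-0.4},{"rot":[0,0,0],"travel":[-0.12,0,0],"jaw":-0.5},{"rot":[0,0,0],"travel":[-0.15,0,0],"jaw":-0.6},{"rot":[0,0,0],"travel":[-0.15,0,0],"jaw":-0.8},{"rot":[0,0,0],"travel":[-0.12,0,0],"jaw":-0.8}]'
python3 - <<'E'
from h import *
to(.5285,-.316,.2,10)
snap('side','s14');s,_=snap('wrist','w5')
E
```

```text
time: 23.05
position: [0.4737, 0.2905, 0.1915]
tool_rot: [0.042, 1.568, -0.039]
ft_force: [0.9, 1.1, 0.1]
grip_width: 0.865
t 23.05 pos [0.4737 0.2905 0.1915] jawyaw 87.05 F [0.9 1.1 0.1] grip 0.865
travel(now axes) [-0.0312 -2.0094  0.2866] travel(goal axes) [-0.0283 -0.1711  2.0226] rot [ 1.541e+01  6.000e-03 -3.300e-02] q [-0.79  0.13  0.21  1.74 -0.03  1.27  0.95]
```

View pics/w5.png

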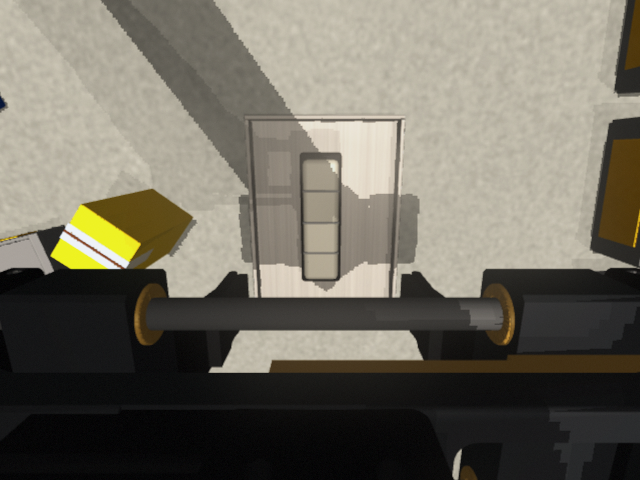

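View pics/s14.png

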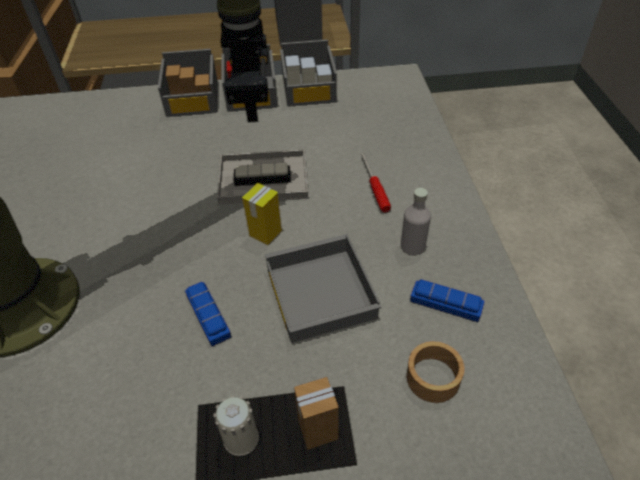

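The lamp lies flat, centred in the tray (wrist lens (322,217), side (262,174)). Going back for the carton.

```bash
python3 -m jog '[{"rot":[1,0,0],"travel":[0,-0.07,0.01],"jaw":-0.8},{"rot":[1,0,0],"travel":[0,-0.121,0.028],"jaw":-0.8},{"rot":[1,0,0],"travel":[0,-0.119,0.039],"jaw":-0.8},{"rot":[1,0,0],"travel":[0,-0.115,0.049],"jaw":-0.8},{"rot":[1,0,0],"travel":[0,-0.11,0.059],"jaw":-0.8},{"rot":[1,0,0],"travel":[0,-0.105,0.068],"jaw":-0.8},{"rot":[1,0,0],"travel":[0,-0.099,0.077],"jaw":-0.8},{"rot":[1,0,0],"travel":[0,-0.091,0.085],"jaw":-0.8}]'
python3 -m jog '[{"rot":[1,0,0],"travel":[0,-0.084,0.093],"jaw":-0.8},{"rot":[1,0,0],"travel":[0,-0.075,0.1],"jaw":-0.8},{"rot":[1,0,0],"travel":[0,-0.066,0.106],"jaw":-0.8},{"rot":[1,0,0],"travel":[0,-0.056,0.111],"jaw":-0.8},{"rot":[1,0,0],"travel":[0,-0.046,0.116],"jaw":-0.8},{"rot":[1,0,0],"travel":[0,-0.036,0.12],"jaw":-0.8},{"rot":[1,0,0],"travel":[0,-0.026,0.122],"jaw":-0.8},{"rot":[0.4,0,0],"travel":[0,-0.015,0.1],"jaw":-0.8}]'
python3 -c "from h import *;to(.5285,-.3163,.2,10)"
```

```text
time: 23.95
position: [0.4979, 0.0063, 0.1879]
tool_rot: [0.589, 1.49, -0.589]
ft_force: [0.3, 0.7, 0.8]
grip_width: 0.9
time: 24.75
position: [0.5234, -0.2858, 0.1877]
tool_rot: [1.081, 1.286, -1.083]
ft_force: [-0.4, 0.6, -0.4]
grip_width: 0.898
t 24.75 pos [ 0.5234 -0.2858  0.1877] jawyaw 9.84 F [-0.4  0.6 -0.4] grip 0.898
travel(now axes) [-0.0408 -0.0008  0.1029] travel(goal axes) [-0.0408 -0.001   0.1029] rot [-0.031  0.006  0.013] q [-0.18  0.27  0.75  1.66 -0.19  1.28  0.78]
```

```bash
python3 -m jog '[{"rot":[0,0,0],"travel":[0,0,0.06],"jaw":-0.8},{"rot":[0,0,0],"travel":[0,0,0.042],"jaw":-0.8},{"rot":[0,0,0],"travel":[0,0,0],"jaw":-0.8},{"rot":[0,0,0],"travel":[0,0,0],"jaw":-0.8}]'
python3 - <<'E'
from h import *
to(.5285,-.3163,.0696,10)
s,_=snap('wrist','w6')
print(proj('wrist',(.5285,-.3163,.114),s).round(0),proj('wrist',(.409,-.316,.104),s).round(0))
E
```

```text
time: 25.15
position: [0.5294, -0.3128, 0.188]
tool_rot: [1.079, 1.289, -1.078]
ft_force: [1.1, 0.4, -0.3]
grip_width: 0.898
t 25.15 pos [ 0.5294 -0.3128  0.188 ] jawyaw 10.09 F [ 1.1  0.4 -0.3] grip 0.898
travel(now axes) [ 0.3948 -0.0047  0.0115] travel(goal axes) [ 0.3948 -0.0049  0.011 ] rot [ 0.019 -0.014  0.007] q [-0.12  0.32  0.76  1.61 -0.23  1.3   0.85]
[322. 257.] [162. 225.]
```

View pics/w6.png

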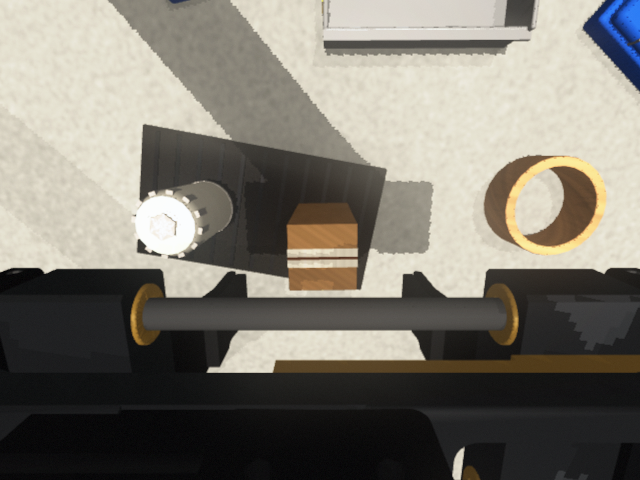

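The wrist view shows the carton top at (322,257) and the filter nut at (163,227), both as predicted. Descend and grip.

```bash
python3 -m jog '[{"rot":[0,0,0],"travel":[0.06,-0.005,0.006],"jaw":-0.8},{"rot":[0,0,0],"travel":[0.1,0,0.004],"jaw":-0.8},{"rot":[0,0,0],"travel":[0.1,0,0],"jaw":-0.8},{"rot":[0,0,0],"travel":[0.08,0,0],"jaw":-0.8},{"rot":[0,0,0],"travel":[0.04,0,0],"jaw":-0.8},{"rot":[0,0,0],"travel":[0.01,0,0],"jaw":-0.8},{"rot":[0,0,0],"travel":[0,0,0],"jaw":-0.8},{"rot":[0,0,0],"travel":[0,0,0],"jaw":-0.8}]'
python3 -c "from h import *;to(.5285,-.3163,.0696,10)"
```

```text
time: 26.0
position: [0.5294, -0.3173, 0.0731]
tool_rot: [1.079, 1.285, -1.078]
ft_force: [-0.2, -0.8, -0.3]
grip_width: 0.901
t 26.0 pos [ 0.5294 -0.3173  0.0731] jawyaw 10.08 F [-0.2 -0.8 -0.3] grip 0.901
travel(now axes) [ 0.0117 -0.0024 -0.0039] travel(goal axes) [ 0.0117 -0.0024 -0.0039] rot [ 0.016  0.013 -0.024] q [-0.07  0.43  0.71  1.73 -0.32  1.09  0.92]
```

```bash
python3 -m jog '[{"rot":[0,0,0],"travel":[0.011,-0.003,-0.003],"jaw":-0.5},{"rot":[0,0,0],"travel":[0,0,0],"jaw":-0.3},{"rot":[0,0,0],"travel":[0,0,0],"jaw":-0.24},{"rot":[0,0,0],"travel":[0,0,0],"jaw":-0.2},{"rot":[0,0,0],"travel":[0,0,0],"jaw":-0.16},{"rot":[0,0,0],"travel":[0,0,0],"jaw":-0.12},{"rot":[0,0,0],"travel":[0,0,0],"jaw":0}, {"rot":[0,0,0],"travel":[0,0,0],"jaw":1}]' 20
python3 -c "from h import *;to(.5285,-.3163,.0696,10)"
python3 -m jog '[{"rot":[0,0,0],"travel":[0,0,0],"jaw":1},{"rot":[0,0,0],"travel":[-0.02,0,0],"jaw":1},{"rot":[0,0,0],"travel":[-0.05,0,0],"jaw":1},{"rot":[0,0,0],"travel":[-0.07,0,0],"jaw":1},{"rot":[0,0,0],"travel":[-0.07,0,0],"jaw":1},{"rot":[0,0,0],"travel":[-0.05,0,0],"jaw":1},{"rot":[0,0,0],"travel":[-0.02,0,0],"jaw":1},{"rot":[0,0,0],"travel":[0,0,0],"jaw":1}]'
python3 -c "from h import *;to(.523,-.0205,.15,10)"
```

```text
time: 26.8
position: [0.528, -0.3163, 0.0686]
tool_rot: [1.079, 1.286, -1.078]
ft_force: [1.5, 0.3, 0.8]
grip_width: 0.573
t 26.8 pos [ 0.528  -0.3163  0.0686] jawyaw 10.08 F [1.5 0.3 0.8] grip 0.573
travel(now axes) [-0.0033  0.0017  0.0004] travel(goal axes) [-0.0033  0.0017  0.0004] rot [ 0.015  0.004 -0.012] q [-0.07  0.44  0.71  1.74 -0.32  1.09  0.92]
time: 27.6
position: [0.5277, -0.3166, 0.1533]
tool_rot: [1.079, 1.286, -1.078]
ft_force: [-0.3, 0.3, -1.4]
grip_width: 0.574
t 27.6 pos [ 0.5277 -0.3166  0.1533] jawyaw 10.05 F [-0.3  0.3 -1.4] grip 0.574
travel(now axes) [ 0.0107  0.1569 -0.9745] travel(goal axes) [ 0.0111  0.156  -0.9746] rot [ 0.011  0.007 -0.016] q [-0.11  0.35  0.75  1.66 -0.25  1.23  0.87]
```

```bash
python3 -m jog '[{"rot":[0,0,0],"travel":[0,0.01,-0.06],"jaw":1},{"rot":[0,0,0],"travel":[0,0.02,-0.12],"jaw":1},{"rot":[0,0,0],"travel":[0,0.022,-0.14],"jaw":1},{"rot":[0,0,0],"travel":[0,0.022,-0.14],"jaw":1},{"rot":[0,0,0],"travel":[0,0.022,-0.14],"jaw":1},{"rot":[0,0,0],"travel":[0,0.022,-0.14],"jaw":1},{"rot":[0,0,0],"travel":[0,0.022,-0.14],"jaw":1},{"rot":[0,0,0],"travel":[0,0.016,-0.094],"jaw":1}]'
python3 -m jog '[{"rot":[0,0,0],"travel":[0,0,0],"jaw":1},{"rot":[0,0,0],"travel":[0,0,0],"jaw":1}]'
python3 - <<'E'
from h import *
to(.523,-.0203,.0686,10)
snap('side','s15')
E
```

```text
time: 28.4
position: [0.5212, -0.0165, 0.1512]
tool_rot: [1.076, 1.291, -1.077]
ft_force: [0.5, 0.0, -1.7]
grip_width: 0.575
time: 28.6
position: [0.5217, -0.0201, 0.1514]
tool_rot: [1.076, 1.289, -1.079]
ft_force: [-0.3, -0.5, -1.1]
grip_width: 0.576
t 28.6 pos [ 0.5217 -0.0201  0.1514] jawyaw 10.17 F [-0.3 -0.5 -1.1] grip 0.576
travel(now axes) [0.2761 0.0047 0.0014] travel(goal axes) [0.2762 0.0042 0.0016] rot [0.033 0.005 0.021] q [-0.58  0.1   0.6   1.88 -0.06  1.18  0.22]
```

View pics/s15.png

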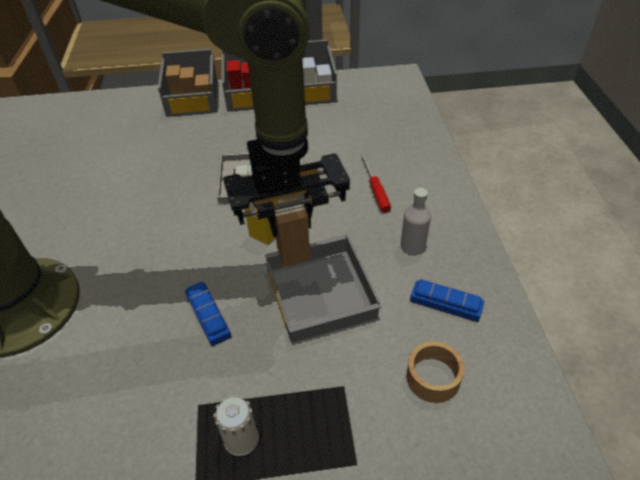

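```bash
python3 -m jog '[{"rot":[0,0,0],"travel":[0.03,0,0],"jaw":1},{"rot":[0,0,0],"travel":[0.06,0,0],"jaw":1},{"rot":[0,0,0],"travel":[0.07,0,0],"jaw":1},{"rot":[0,0,0],"travel":[0.06,0,0],"jaw":1},{"rot":[0,0,0],"travel":[0.03,0,0],"jaw":1},{"rot":[0,0,0],"travel":[0.015,0,0],"jaw":1},{"rot":[0,0,0],"travel":[0,0,0],"jaw":1},{"rot":[0,0,0],"travel":[0,0,0],"jaw":1}]'
python3 -c "from h import *;to(.523,-.0203,.0686,10)"
```

```text
time: 29.45
position: [0.5231, -0.0207, 0.0735]
tool_rot: [1.08, 1.286, -1.078]
ft_force: [0.7, 0.1, -1.2]
grip_width: 0.571
t 29.45 pos [ 0.5231 -0.0207  0.0735] jawyaw 10.03 F [ 0.7  0.1 -1.2] grip 0.571
travel(now axes) [ 0.0164 -0.     -0.0014] travel(goal axes) [ 0.0164  0.     -0.0014] rot [ 0.006  0.001 -0.015] q [-0.55  0.2   0.59  1.96 -0.13  1.02  0.28]
```

```bash
python3 -m jog '[{"rot":[0,0,0],"travel":[0.01,0,0],"jaw":1},{"rot":[0,0,0],"travel":[0.007,0,0],"jaw":1},{"rot":[0,0,0],"travel":[0,0,0],"jaw":1}]'
python3 -c "from h import *;to(.523,-.0203,.0686,10)"
python3 -m jog '[{"rot":[0,0,0],"travel":[0.003,0,0],"jaw":1},{"rot":[0,0,0],"travel":[0,0,0],"jaw":1}]'
```

```text
time: 29.75
position: [0.5231, -0.0203, 0.0685]
tool_rot: [1.08, 1.286, -1.078]
ft_force: [0.5, 1.0, 1.8]
grip_width: 0.569
t 29.75 pos [ 0.5231 -0.0203  0.0685] jawyaw 10.07 F [0.5 1.  1.8] grip 0.569
travel(now axes) [-0.0005 -0.0003  0.0001] travel(goal axes) [-0.0005 -0.0003  0.0001] rot [ 0.015 -0.002 -0.017] q [-0.55  0.21  0.59  1.96 -0.14  1.01  0.28]
time: 29.95
position: [0.5232, -0.0202, 0.0684]
tool_rot: [1.08, 1.287, -1.077]
ft_force: [-2.8, 1.7, 8.6]
grip_width: 0.575
```

Contact at the original spot. Release and lift.

```bash
python3 -m jog '[{"rot":[0,0,0],"travel":[0,0,0],"jaw":-0.3},{"rot":[0,0,0],"travel":[0,0,0],"jaw":-0.5},{"rot":[0,0,0],"travel":[0,0,0],"jaw":-0.8},{"rot":[0,0,0],"travel":[-0.04,0,0],"jaw":-0.9},{"rot":[0,0,0],"travel":[-0.1,0,0],"jaw":-0.9},{"rot":[0,0,0],"travel":[-0.14,0,0],"jaw":-0.9},{"rot":[0,0,0],"travel":[-0.12,0,0],"jaw":-0.9},{"rot":[0,0,0],"travel":[-0.06,0,0],"jaw":-0.9}]'
python3 - <<'E'
from h import *
to(.4092,-.3161,.2,10)
s,_=snap('wrist','w7');snap('side','s16')
print(proj('wrist',(.523,-.0205,.114),s).round(0))
E
```

```text
time: 30.75
position: [0.5241, -0.0207, 0.2092]
tool_rot: [1.082, 1.283, -1.075]
ft_force: [-0.3, -0.6, -0.5]
grip_width: 0.945
t 30.75 pos [ 0.5241 -0.0207  0.2092] jawyaw 10.03 F [-0.3 -0.6 -0.5] grip 0.945
travel(now axes) [ 0.0275 -0.5487  0.9028] travel(goal axes) [ 0.0308 -0.5481  0.9031] rot [ 0.006 -0.001 -0.066] q [-0.59  0.05  0.6   1.8  -0.03  1.29  0.2 ]
[322. 244.]
```

View pics/w7.png

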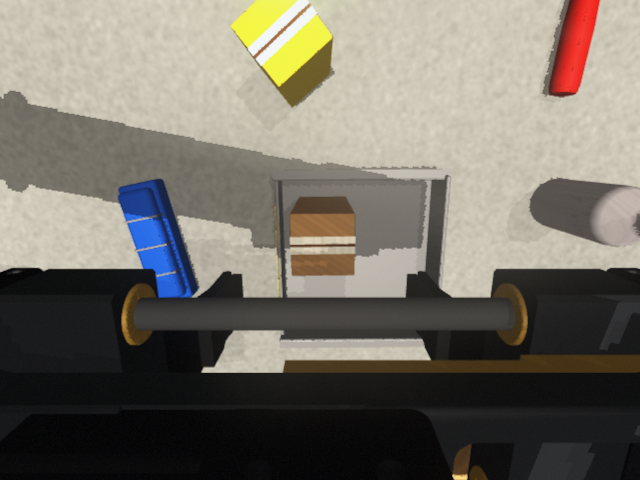

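View pics/s16.png

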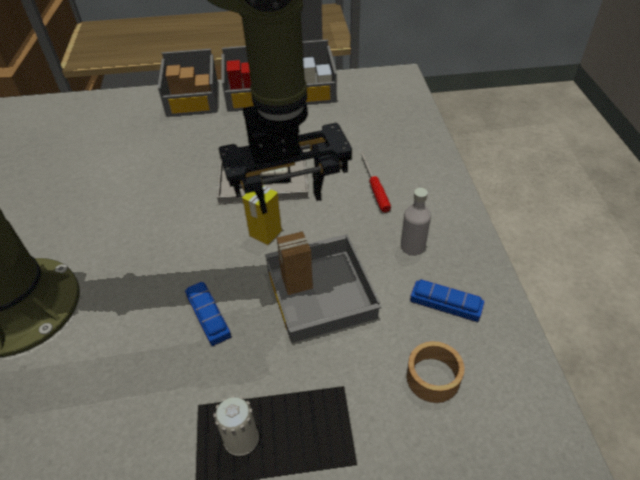

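The carton is upright at side px (294,263), as at the start. Now the filter.

```bash
python3 -m jog '[{"rot":[0,0,0],"travel":[0,-0.05,0.08],"jaw":-1},{"rot":[0,0,0],"travel":[0,-0.077,0.13],"jaw":-1},{"rot":[0,0,0],"travel":[0,-0.077,0.13],"jaw":-1},{"rot":[0,0,0],"travel":[0,-0.077,0.13],"jaw":-1},{"rot":[0,0,0],"travel":[0,-0.077,0.13],"jaw":-1},{"rot":[0,0,0],"travel":[0,-0.077,0.13],"jaw":-1},{"rot":[0,0,0],"travel":[0,-0.077,0.12],"jaw":-1},{"rot":[0,0,0],"travel":[0.03,-0.036,0.053],"jaw":-1}]'
python3 -m jog '[{"rot":[0,0,0],"travel":[0,0,0],"jaw":-1},{"rot":[0,0,0],"travel":[0,0,0],"jaw":-1}]'
python3 - <<'E'
from h import *
to(.4092,-.3161,.062,10)
s,_=snap('wrist','w8')
print(proj('wrist',(.4092,-.316,.104),s).round(0))
E
```

```text
time: 31.65
position: [0.4053, -0.3204, 0.1963]
tool_rot: [1.082, 1.283, -1.084]
ft_force: [0.1, 1.1, 0.5]
grip_width: 1.003
time: 31.85
position: [0.4075, -0.3152, 0.1951]
tool_rot: [1.08, 1.289, -1.08]
ft_force: [-0.2, 0.6, 0.9]
grip_width: 1.001
t 31.85 pos [ 0.4075 -0.3152  0.1951] jawyaw 10.02 F [-0.2  0.6  0.9] grip 1.001
travel(now axes) [0.4436 0.0056 0.0045] travel(goal axes) [0.4436 0.0051 0.004 ] rot [ 0.003 -0.015  0.013] q [-0.28  0.05  0.92  1.85 -0.04  1.27  0.83]
[326. 248.]
```

View pics/w8.png

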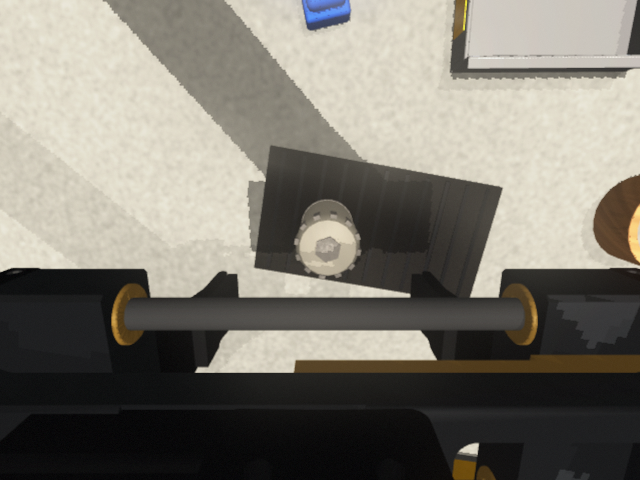

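```bash
python3 -m jog '[{"rot":[0,0,0],"travel":[0.06,0.003,0.003],"jaw":-1},{"rot":[0,0,0],"travel":[0.1,0,0],"jaw":-1},{"rot":[0,0,0],"travel":[0.12,0,0],"jaw":-1},{"rot":[0,0,0],"travel":[0.1,0,0],"jaw":-1},{"rot":[0,0,0],"travel":[0.04,0,0],"jaw":-1},{"rot":[0,0,0],"travel":[0.012,0,0],"jaw":-1},{"rot":[0,0,0],"travel":[0,0,0],"jaw":-1},{"rot":[0,0,0],"travel":[0,0,0],"jaw":-1}]'
python3 -c "from h import *;to(.4092,-.3161,.062,10)"
```

```text
time: 32.7
position: [0.4102, -0.317, 0.0677]
tool_rot: [1.079, 1.285, -1.077]
ft_force: [0.4, 0.1, 0.3]
grip_width: 0.998
t 32.7 pos [ 0.4102 -0.317   0.0677] jawyaw 10.09 F [0.4 0.1 0.3] grip 0.998
travel(now axes) [ 0.0188 -0.0027 -0.0035] travel(goal axes) [ 0.0188 -0.0026 -0.0035] rot [ 0.018  0.013 -0.026] q [-0.2   0.24  0.9   1.98 -0.22  1.02  0.98]
```

```bash
python3 -m jog '[{"rot":[0,0,0],"travel":[0.018,-0.003,-0.003],"jaw":-0.5},{"rot":[0,0,0],"travel":[0,0,0],"jaw":-0.3},{"rot":[0,0,0],"travel":[0,0,0],"jaw":-0.24},{"rot":[0,0,0],"travel":[0,0,0],"jaw":-0.2},{"rot":[0,0,0],"travel":[0,0,0],"jaw":-0.17},{"rot":[0,0,0],"travel":[0,0,0],"jaw":0},{"rot":[0,0,0],"travel":[0,0,0],"jaw":1}, {"rot":[0,0,0],"travel":[0,0,0],"jaw":1}]' 25
python3 -c "from h import *;to(.4092,-.3161,.062,10)"
python3 -m jog '[{"rot":[0,0,0],"travel":[0,0,0],"jaw":1},{"rot":[0,0,0],"travel":[-0.02,0,0],"jaw":1},{"rot":[0,0,0],"travel":[-0.05,0,0],"jaw":1},{"rot":[0,0,0],"travel":[-0.07,0,0],"jaw":1},{"rot":[0,0,0],"travel":[-0.07,0,0],"jaw":1},{"rot":[0,0,0],"travel":[-0.05,0,0],"jaw":1},{"rot":[0,0,0],"travel":[-0.02,0,0],"jaw":1},{"rot":[0,0,0],"travel":[0,0,0],"jaw":1}]'
python3 -c "from h import *;to(.5343,-.0977,.15,10)"
```

```text
time: 33.5
position: [0.4086, -0.3159, 0.0611]
tool_rot: [1.079, 1.286, -1.078]
ft_force: [1.3, 0.6, 1.4]
grip_width: 0.587
t 33.5 pos [ 0.4086 -0.3159  0.0611] jawyaw 10.07 F [1.3 0.6 1.4] grip 0.587
travel(now axes) [-0.0028  0.0019  0.0009] travel(goal axes) [-0.0028  0.0019  0.0009] rot [ 0.014  0.005 -0.014] q [-0.19  0.25  0.9   1.99 -0.23  1.    0.99]
time: 34.3
position: [0.4082, -0.316, 0.1456]
tool_rot: [1.079, 1.286, -1.078]
ft_force: [0.5, 1.3, -2.3]
grip_width: 0.588
t 34.3 pos [ 0.4082 -0.316   0.1456] jawyaw 10.07 F [ 0.5  1.3 -2.3] grip 0.588
travel(now axes) [-0.014   0.5412 -0.6429] travel(goal axes) [-0.0146  0.5404 -0.6436] rot [ 0.014  0.003 -0.017] q [-0.26  0.11  0.93  1.91 -0.1   1.17  0.88]
```

```bash
python3 -m jog '[{"rot":[0,0,0],"travel":[0,0.04,-0.048],"jaw":1},{"rot":[0,0,0],"travel":[0,0.077,-0.0915],"jaw":1},{"rot":[0,0,0],"travel":[0,0.077,-0.0915],"jaw":1},{"rot":[0,0,0],"travel":[0,0.077,-0.0915],"jaw":1},{"rot":[0,0,0],"travel":[0,0.077,-0.0915],"jaw":1},{"rot":[0,0,0],"travel":[0,0.077,-0.0915],"jaw":1},{"rot":[0,0,0],"travel":[0,0.077,-0.0915],"jaw":1},{"rot":[0,0,0],"travel":[0,0.04,-0.046],"jaw":1}]'
python3 -m jog '[{"rot":[0,0,0],"travel":[0,0,0],"jaw":1},{"rot":[0,0,0],"travel":[0,0,0],"jaw":1}]'
python3 -c "from h import *;to(.5343,-.0977,.0611,10)"
```

```text
time: 35.1
position: [0.5348, -0.0936, 0.1435]
tool_rot: [1.075, 1.291, -1.077]
ft_force: [-0.3, 0.5, -2.3]
grip_width: 0.588
time: 35.3
position: [0.5333, -0.0988, 0.1441]
tool_rot: [1.077, 1.288, -1.081]
ft_force: [-1.0, -0.3, -3.1]
grip_width: 0.587
t 35.3 pos [ 0.5333 -0.0988  0.1441] jawyaw 10.02 F [-1.  -0.3 -3.1] grip 0.587
travel(now axes) [ 0.2766  0.0047 -0.0033] travel(goal axes) [ 0.2767  0.004  -0.003 ] rot [0.005 0.012 0.026] q [-0.54  0.17  0.75  1.84 -0.13  1.17  0.42]
```

```bash
python3 -m jog '[{"rot":[0,0,0],"travel":[0.03,0,-0.002],"jaw":1},{"rot":[0,0,0],"travel":[0.06,0,0],"jaw":1},{"rot":[0,0,0],"travel":[0.07,0,0],"jaw":1},{"rot":[0,0,0],"travel":[0.06,0,0],"jaw":1},{"rot":[0,0,0],"travel":[0.03,0,0],"jaw":1},{"rot":[0,0,0],"travel":[0.012,0,0],"jaw":1},{"rot":[0,0,0],"travel":[0,0,0],"jaw":1},{"rot":[0,0,0],"travel":[0,0,0],"jaw":1}]'
python3 - <<'E'
from h import *
to(.5343,-.0977,.0611,10)
snap('side','s17')
E
```

```text
time: 36.1
position: [0.5347, -0.0974, 0.067]
tool_rot: [1.08, 1.286, -1.078]
ft_force: [0.1, -0.1, -2.8]
grip_width: 0.589
t 36.1 pos [ 0.5347 -0.0974  0.067 ] jawyaw 10.03 F [ 0.1 -0.1 -2.8] grip 0.589
travel(now axes) [ 0.0198 -0.0016  0.0009] travel(goal axes) [ 0.0198 -0.0016  0.0009] rot [ 0.006  0.003 -0.016] q [-0.5   0.27  0.72  1.92 -0.21  1.02  0.49]
```

View pics/s17.png

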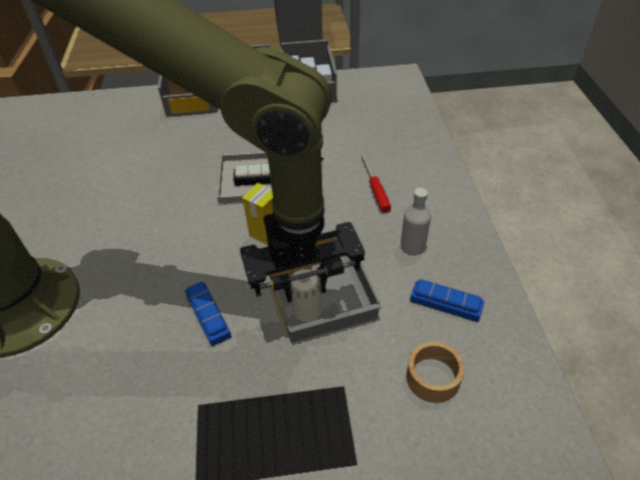

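```bash
python3 -m jog '[{"rot":[0,0,0],"travel":[0.012,-0.001,0],"jaw":1},{"rot":[0,0,0],"travel":[0.007,0,0],"jaw":1},{"rot":[0,0,0],"travel":[0,0,0],"jaw":1}]'
python3 -m jog '[{"rot":[0,0,0],"travel":[0.003,0,0],"jaw":1},{"rot":[0,0,0],"travel":[0,0,0],"jaw":1}]'
python3 -c "from h import *;to(.5343,-.0977,.0611,10)"
```

```text
time: 36.45
position: [0.5343, -0.0969, 0.0611]
tool_rot: [1.079, 1.287, -1.078]
ft_force: [-0.9, -1.1, 1.5]
grip_width: 0.592
time: 36.65
position: [0.5344, -0.097, 0.061]
tool_rot: [1.08, 1.287, -1.078]
ft_force: [-2.2, 0.9, 8.8]
grip_width: 0.59
t 36.65 pos [ 0.5344 -0.097   0.061 ] jawyaw 10.07 F [-2.2  0.9  8.8] grip 0.59
travel(now axes) [-0.0004 -0.0007  0.0023] travel(goal axes) [-0.0004 -0.0007  0.0023] rot [ 0.013 -0.006 -0.009] q [-0.5   0.28  0.72  1.92 -0.22  1.01  0.49]
```

Contact. Release, lift, then back off towards the robot so the top camera sees the bin.

```bash
python3 -m jog '[{"rot":[0,0,0],"travel":[0,0,0],"jaw":-0.3},{"rot":[0,0,0],"travel":[0,0,0],"jaw":-0.5},{"rot":[0,0,0],"travel":[0,0,0],"jaw":-0.8},{"rot":[0,0,0],"travel":[-0.04,0,0],"jaw":-0.9},{"rot":[0,0,0],"travel":[-0.1,0,0],"jaw":-0.9},{"rot":[0,0,0],"travel":[-0.14,0,0],"jaw":-0.9},{"rot":[0,0,0],"travel":[-0.14,0,0],"jaw":-0.9},{"rot":[0,0,0],"travel":[-0.08,0,0],"jaw":-0.9}]'
python3 -m jog '[{"rot":[0,0,0],"travel":[0,-0.02,0.08],"jaw":-0.9},{"rot":[0,0,0],"travel":[0,-0.04,0.14],"jaw":-0.9},{"rot":[0,0,0],"travel":[0,-0.04,0.14],"jaw":-0.9},{"rot":[0,0,0],"travel":[0,-0.04,0.14],"jaw":-0.9},{"rot":[0,0,0],"travel":[0,-0.04,0.14],"jaw":-0.9},{"rot":[0,0,0],"travel":[0,-0.03,0.14],"jaw":-0.9},{"rot":[0,0,0],"travel":[0,-0.02,0.1],"jaw":-0.9},{"rot":[0,0,0],"travel":[0,0,0],"jaw":-0.9}]'
python3 -m jog '[{"rot":[0,0,0],"travel":[0,0,0],"jaw":-0.9},{"rot":[0,0,0],"travel":[0,0,0],"jaw":-0.9}]'
python3 - <<'E'
from h import *
to(.5,-.4,.2,10)
snap('side','s18');snap('top','t5')
E
```

```text
time: 37.45
position: [0.5352, -0.0977, 0.214]
tool_rot: [1.082, 1.283, -1.076]
ft_force: [0.8, -0.5, -0.4]
grip_width: 0.948
time: 38.25
position: [0.5093, -0.3749, 0.2105]
tool_rot: [1.081, 1.282, -1.088]
ft_force: [0.5, 0.1, -0.0]
grip_width: 0.952
time: 38.45
position: [0.5127, -0.3674, 0.2098]
tool_rot: [1.079, 1.288, -1.077]
ft_force: [0.1, -0.0, -0.8]
grip_width: 0.949
t 38.45 pos [ 0.5127 -0.3674  0.2098] jawyaw 10.16 F [ 0.1 -0.  -0.8] grip 0.949
travel(now axes) [ 0.0325 -0.061   0.0994] travel(goal axes) [ 0.0327 -0.0607  0.0995] rot [ 0.032 -0.013 -0.008] q [-0.1   0.38  0.88  1.55 -0.3   1.36  0.99]
```

View pics/t5.png

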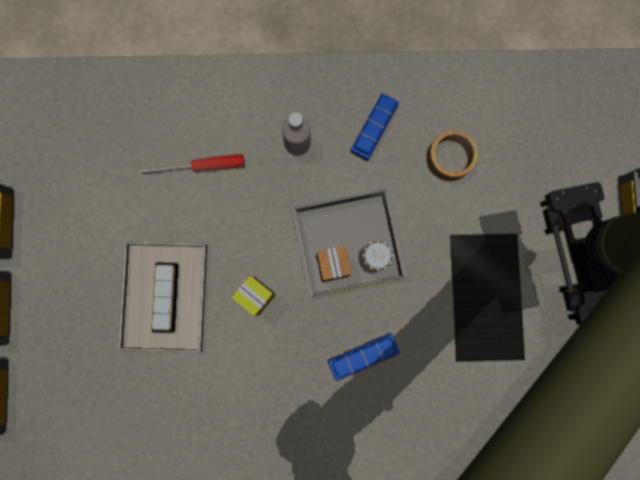

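View pics/s18.png

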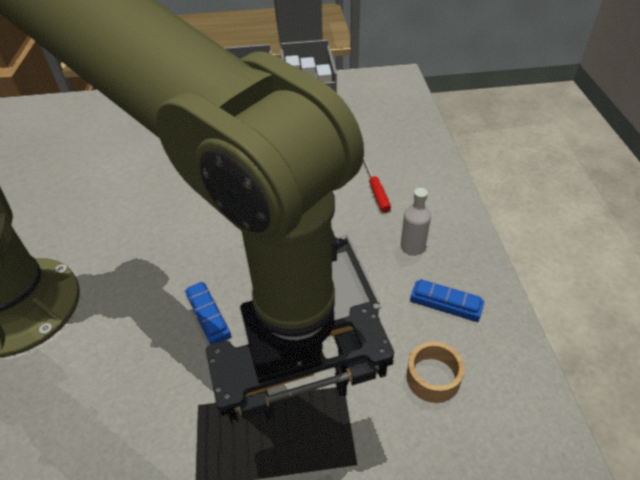

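The top view shows the lamp flat in the tray (164,297), with carton (334,263) and filter (377,256) back in the bin and the bystanders in place. I'll compare the start and end positions numerically.

```bash
python3 - <<'E'
from h import *
for f in('top0','t5'):
    t=cv2.imread(f'pics/{f}.png');hsv=cv2.cvtColor(t,cv2.COLOR_BGR2HSV)
    m=((hsv[:,:,1]>110)&(hsv[:,:,0]>5)&(hsv[:,:,0]<22)); m[:240]=0;m[282:]=0;m[:,:310]=0;m[:,356:]=0
    v,u=np.nonzero(m);print(f,'carton',onz('top',(u.min()+u.max())/2,(v.min()+v.max())/2,.114).round(4),u.min(),u.max(),v.min(),v.max())
    g=(t.min(2)>118); g[:240]=0;g[275:]=0;g[:,:358]=0;g[:,396:]=0
    c=max(cv2.findContours(g.astype(np.uint8),0,1)[0],key=cv2.contourArea);(cx,cy),r=cv2.minEnclosingCircle(c);print('filter',round(cx,1),round(cy,1),round(r,1),onz('top',cx,cy,.092).round(4))
a=cv2.imread('pics/top0.png').astype(int);b=cv2.imread('pics/t5.png').astype(int)
for n,(u0,u1,v0,v1) in dict(tape=(425,482,125,185),driver=(138,248,148,180),spray=(278,315,108,158),yellow=(230,275,272,318)).items(): print(n,abs(a-b)[v0:v1,u0:u1].mean().round(2))
x,y=cv2.imread('pics/top0.png')[225:300,295:410],cv2.imread('pics/t5.png')[225:300,295:410]
cv2.imwrite('pics/c9.png',cv2.resize(np.hstack([x,y]),None,fx=3.4,fy=3.4,interpolation=cv2.INTER_CUBIC))
print(ctrl.get_state()['ft_force'])
E
```

```text
top0 carton [ 0.5213 -0.0206  0.114 ] 317 350 245 280
filter 378.5 254.0 13.5 [ 0.5362 -0.1008  0.092 ]
t5 carton [ 0.5196 -0.0214  0.114 ] 318 350 247 280
filter 378.3 253.7 14.3 [ 0.5368 -0.1005  0.092 ]
tape 4.03
driver 4.17
spray 4.0
yellow 4.61
[ 0.02471972  0.9020276  -0.84062234]
```

View pics/c9.png

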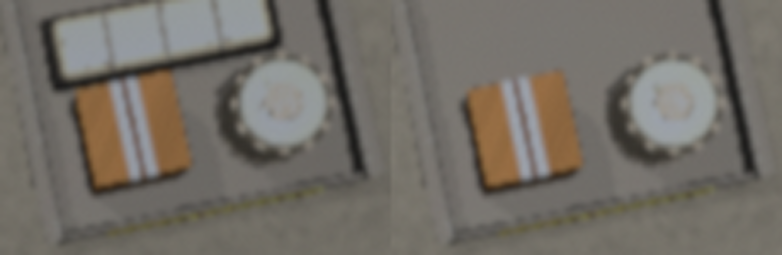

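Both are back within about 2 mm, upright, and the bystanders are unchanged apart from image noise. Handing in.

```bash
python3 -c "
from bench import ctrl
print(ctrl.close_job())"
```

```text
the job is handed in; nothing more can be done
None
```

The job is done and handed in at about 38.5 s. I stood the filter and then the carton on the mat, and laid the white-lens lamp flat in the middle of the steel tray. Then I put the carton and the filter back upright in the bin.

**Last checks:**
- **Carton and filter:** start and end top views put the carton within about 2 mm and the filter within about 1 mm of where they stood.
- **Bystanders:** the tape, screwdriver, bottle and yellow carton regions show no visible change beyond image noise. The blue lamps look unmoved, but I only checked those by eye.
- **Contact forces:** readings at placing stayed under 10 N, and nothing was touching the gripper at hand-in.

**One disagreement:** my bin-corner estimate of the lamp's centre was about 8 mm off along its length from the direct top and wrist views. I used the direct measurement, and the grip closed at 39.8 mm across the 40 mm lamp. The last side view was blocked by the arm, so the final check of the bin and tray rests on the top view.

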